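# Shut and lock the young-plant box

### The arm

A 6-joint arm with a two-finger parallel gripper is mounted at the origin on the work surface. World frame = base frame: x ahead of the robot, y to its left, z up, the work surface at z = 0. Lengths are in m, angles in rad, forces in N, time in s.
With the tool pointing down it reaches from about 0.3 to 0.875 m from the base axis. Payload 6.4 kg.
Tool frame: the origin (TCP) lies at the very end of the fingers, on their centre line; the grasp point (between the pads) lies 19 mm behind it; z points along the fingers, y is the direction in which the jaws open and shut (so a half turn about z gives the same grasp; the last joint's range is limited). The gripper opens to 85 mm and grips with 20 to 120 N. Pads are 22 mm wide; open, the fingers measure 114 mm over their backs; the gripper's body (76 mm by 85 mm) begins 54 mm behind the grasp point. The pads swing forward as they close: fully open they stand 13 mm farther back than shut.
Start: joints at [-1.313, 0.181, 1.607, -0, 1.354, -0.206], TCP at [0.257, -0.514, 0.231] pointing down, gripper open.
Joint ranges: [-2.99, 2.99], [-0.89, 2.07], [0.3, 2.58], [-1.14, 4.28], [0, 2.63], [-3.12, 3.12]. Speed limits (rad/s): [2.57, 2.57, 3.01, 3.14, 3.14, 3.14].

### API

Orientations are given as a unit quaternion [w, x, y, z].
In Python, from bench import * gives the robot as it stands.
- The arm moves only by the tool arm_command, never from a script. Its argument "motion" is text: rows parted by semicolons, each of 7 numbers parted by spaces: the shift along the tool's x, y, z in units of 0.2 m (1.0 is 0.2 m), then the turn, a rotation vector about the tool's x, y, z in units of 60 degrees (1.0 is 60 degrees), then the opening, from 0 (shut) to 1 (fully open). In form: tx ty tz ax ay az grip; .... A call has 1 to 10 rows; each row shifts and turns the pose as measured when the row begins, along the tool's axes as they then stand; what a row does not reach is not made up. A row lasts 1/12 s, in which the tool goes at most 41.7 mm and 7.16 degrees, less where a joint would pass 70% of its speed; a pose out of reach is approached as far as the arm can. A call with a number of a shift or a turn outside -1 to 1 is refused whole. A call with a gripper value outside its range is refused whole. The fingers move at their own pace and stop on an object; the grip force is fixed at half the most. Time passes only in rows, so rows that do not move let the fingers close. It gives the time, the measured TCP pose, the force and the opening at its end, in the units of the state.
- get_obs(): the state, without advancing time (a new reading comes with each control period).
- camera(name): name is "scene" or "top"; returns a dict with "img" (384x512x3 uint8, red, green, blue), "intrinsics" (3x3 intrinsics, pixels), "pose" (4x4, takes a point from camera to world coordinates). Camera axes: x right, y down, z forward; pixel columns grow to the right and rows downward; lengths in m; the calibration is good to about 2 mm. A picture is of the moment at which its call begins. There is no depth.
- hand_in(): hands the job in, once; it reports no verdict.
Trained networks look in the newest picture that a camera, given by its name, has taken for a name from the list of things; names that differ only in an ending like _2 or _b are one class to them, and where a whole thing is asked for, a point or a joint stands for the part that bears it (a point fixed in the world has none). Each returns a list of dicts, best first, with "conf" (0 to 1); they miss things now and then, are a little off and sometimes report something else, mostly with a low value. They report only what shows in the picture. A call takes as long as a camera call.
- search_frame(camera, target): "box" ([left, top, right, bottom] in pixels, round what is visible of it).
The state is a dict: "time_s": time; "q": joint angles; "dq": joint speeds; "joint_efforts": joint torques, N m; "eef_pos": TCP position; "eef_rot": TCP orientation; "wrist_force": force on the tool from outside, world axes, zero at the start; "torque": the same for the moment, N m; "opening": opening from 0.0 (shut) to 1.0 (fully open).
Only numpy, scipy, OpenCV 4.12 (cv2) and the standard library are available. Lean on these libraries where they do the work, as an engineer would, in place of code of your own. Each camera call takes 0.05 s, during which the arm holds its last target.

### The job

The snap-lock box of young plants on the sloping cradle is ready to go: press its lid fully shut first, then flip all four hinged side clips (two in front, one at each end) down until each lies flat against the box wall. Leave the other things on the bench where they are.

Things in the scene. Friction and masses are not known exactly. Their poses are not given: they have to be found in the camera images.
- crate: grey snap-lock box, 150 x 220 x 95 mm deep, fixed on a wooden sloping cradle fixed to the bench. Origin on the bench, straight below the centre of the box's rim; this frame is level and only its yaw varies: x to the box's high rear side, away from the robot, y to the left. The cradle's front lip begins 75 mm below the rim, square to the rim plane.
- box_rim (a point): centre of the box's rim plane, 165 mm over the bench, with the box's own axes ('box x, y, z'): x up the 30 degree slope to the rear, y left along the long side, z square out of the rim, leaning to the robot. The front wall leans in under the rim: a tool held straight down hits the lid's edge before a front clip lies flat; lean the tool as the box does.
- lid (a joint): white lid hinged along the box's rear rim; 0 = shut flat, positive = open (rad). A stiff hinge: the lid stays where it is left, and 1 to 3 N on its front part moves it down.
- lid_hinge (a point): middle of the lid's rear edge, on the hinge line to within 6 mm: box x = +79 mm, y = 0, 6 mm above the rim plane when shut.
- lid_front (a point): middle of the lid's front top edge, between the two front clips, 158 mm from the hinge line. The lid is 158 x 228 x 12 mm; shut, its top lies 12 mm above the rim plane (box z); ribs 3 mm high run round it near the edges. 74 mm are free between the front clips.
- clip_front_left (a joint): grey clip hinged on the lid's edge over the front wall (the low wall facing the robot), box y = +60 mm; a flap 46 mm wide, 57 mm long, 4 mm thick. 0 = flipped fully down, flat along the box wall; 1.57 = standing straight out in the lid's plane; larger = raised above it (to 2.1) (rad). Light friction hinge: it stays where it is left and about 1 N at its end moves it.
- clip_front_left_end (a point): middle of the free end of that clip, 57 mm from its hinge line. With the lid shut the hinge line lies 4 mm above the rim plane, at box x = -83 mm.
- clip_front_right (a joint): grey clip hinged on the lid's edge over the front wall (the low wall facing the robot), box y = -60 mm; a flap 46 mm wide, 57 mm long, 4 mm thick. 0 = flipped fully down, flat along the box wall; 1.57 = standing straight out in the lid's plane; larger = raised above it (to 2.1) (rad). Light friction hinge: it stays where it is left and about 1 N at its end moves it.
- clip_front_right_end (a point): middle of the free end of that clip, 57 mm from its hinge line. With the lid shut the hinge line lies 4 mm above the rim plane, at box x = -83 mm.
- clip_left (a joint): grey clip hinged on the lid's edge over the +y end wall, box x = 0; a flap 46 mm wide, 57 mm long, 4 mm thick. 0 = flipped fully down, flat along the box wall; 1.57 = standing straight out in the lid's plane; larger = raised above it (to 2.1) (rad). Light friction hinge: it stays where it is left and about 1 N at its end moves it.
- clip_left_end (a point): middle of the free end of that clip, 57 mm from its hinge line. With the lid shut the hinge line lies 4 mm above the rim plane, at box y = +118 mm.
- clip_right (a joint): grey clip hinged on the lid's edge over the -y end wall, box x = 0; a flap 46 mm wide, 57 mm long, 4 mm thick. 0 = flipped fully down, flat along the box wall; 1.57 = standing straight out in the lid's plane; larger = raised above it (to 2.1) (rad). Light friction hinge: it stays where it is left and about 1 N at its end moves it.
- clip_right_end (a point): middle of the free end of that clip, 57 mm from its hinge line. With the lid shut the hinge line lies 4 mm above the rim plane, at box y = -118 mm.
- jar: bystander: lidded jar, 72 mm across, 100 mm tall; origin on its underside. Not part of the job.
- tape: bystander: roll of tape lying flat, 104 mm across, 48 mm tall; origin on its underside. Not part of the job.
- brush: bystander: bench brush lying down, 200 mm long; origin on its underside. Not part of the job.
- trowel: bystander: hand trowel lying down, 260 mm long; origin on its underside. Not part of the job.

How it is judged:
By the outcome, as a careful person would: the job done as asked, in the order asked, and still so for the second after the job is handed in, with the robot touching nothing.
It also fails if it takes over 54 s, if anything falls off the work surface, if the arm or the gripper's body presses on something with over 40 N, if the wrist force passes 120 N, or if a joint passes its speed limit or range.

## Working session

There is one attempt and no reset: what is moved stays moved. The work goes in short steps, Python scripts to look and compute and a tool call to move; the robot and the scene stay as the last step left them, time stands still between calls to the robot, and variables do not carry over. Pictures are saved under pics/ and viewed, and the job is handed in when it is done.

Besides the shell and the picture viewer there is one more tool, called after "Request:" as name(argument=value, ...), one argument or row to a line, values as JSON. arm_command: Moves the arm, as the interface text tells. Shifts and turns lie within -1 to 1; 1 stands for 0.2 m of shift or 60 degrees of turn. Its arguments: {"type":"object","properties":{"motion":{"type":"string"}},"required":["motion"]}

```bash
mkdir -p pics; ls; python3 - <<'E'
from bench import *
import cv2,numpy as np
o=get_obs(); print(o)
for n in ["scene","top"]:
    c=camera(n); cv2.imwrite(f"pics/{n}0.png",cv2.resize(c["img"][:,:,::-1],(768,576),interpolation=cv2.INTER_CUBIC))
    np.savez(f"{n}0.npz",**c)
    print(n,np.round(c["intrinsics"],2).tolist(),np.round(c["pose"],4).tolist())
    for t in ["crate","lid","lid_front","lid_hinge","box_rim","clip_front_left","clip_front_left_end","clip_front_right_end","clip_left_end","clip_right_end","jar","tape","brush","trowel"]:
        print(n,t,[(np.round(d["box"],1).tolist(),round(d["conf"],2)) for d in search_frame(n,t)[:4]])
E
```

```text
pics
{'time_s': 0.0, 'q': array([-1.31330273e+00,  1.81558352e-01,  1.60800123e+00,  3.22335761e-05,
        1.35380509e+00, -2.06284765e-01]), 'dq': array([ 1.24384167e-03,  3.99659546e-04, -9.12608599e-05,  5.04737527e-04,
        7.35760283e-04, -7.69697055e-04]), 'joint_efforts': array([ 1.04107581e-03, -4.44857633e+01, -3.51336980e+01, -2.31839731e-04,
        9.15036479e-03,  4.49256888e-06]), 'eef_pos': array([ 0.2571046 , -0.51370215,  0.2303777 ]), 'eef_rot': array([-8.86123297e-04,  9.73234385e-01,  2.29813067e-01, -6.95270697e-06]), 'wrist_force': array([-0.17041815,  0.18589561,  0.78694487]), 'torque': array([0.00166551, 0.04356635, 0.01967677]), 'opening': 1.0004415444430865}
scene [[419.28, 0.0, 250.12], [0.0, 419.28, 185.35], [0.0, 0.0, 1.0]] [[0.3577, 0.6088, -0.7081, 1.3141], [0.9338, -0.2356, 0.2692, -0.2562], [-0.0029, -0.7576, -0.6528, 0.8567], [0.0, 0.0, 0.0, 1.0]]
scene crate [([133.5, 139.7, 286.2, 297.1], 0.65)]
scene lid [([134.1, 140.4, 284.6, 227.6], 0.78), ([130.7, 139.8, 288.2, 294.3], 0.4)]
scene lid_front [([133.4, 139.8, 286.3, 222.7], 0.92)]
scene li
[... 1080 characters left out ...]
, 211.6], 0.75)]
top clip_front_left [([266.0, 173.2, 293.7, 199.5], 0.79), ([328.8, 182.1, 359.4, 208.2], 0.73), ([231.4, 117.3, 260.3, 144.5], 0.61)]
top clip_front_left_end [([265.6, 170.3, 293.2, 200.2], 0.59)]
top clip_front_right_end [([329.1, 176.4, 356.5, 213.1], 0.88)]
top clip_left_end [([228.7, 118.7, 264.1, 140.8], 0.91)]
top clip_right_end [([372.9, 142.8, 406.4, 165.5], 0.59)]
top jar [([194.7, 121.4, 225.7, 155.9], 0.67)]
top tape [([388.0, 137.0, 434.1, 183.0], 0.57), ([266.3, 172.4, 292.1, 201.5], 0.35), ([228.0, 94.1, 406.0, 211.0], 0.19)]
top brush [([188.2, 166.6, 209.0, 244.1], 0.78)]
top trowel [([375.0, 192.1, 427.5, 300.1], 0.76), ([228.9, 119.7, 259.1, 141.5], 0.47)]
```

View pics/scene0.png

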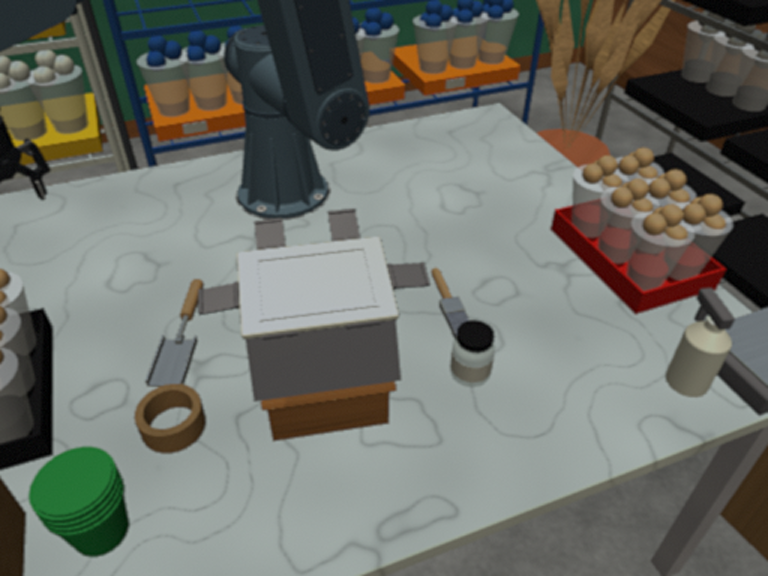

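View pics/top0.png

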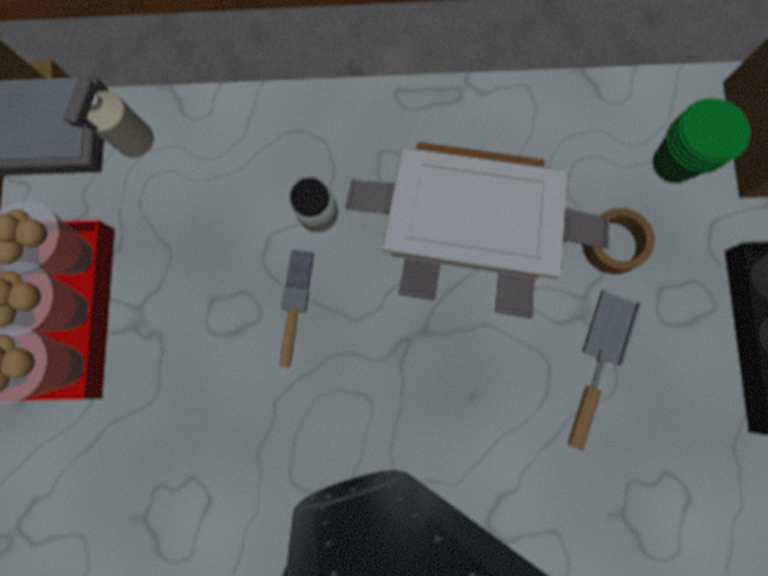

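The box is at the centre of both views: scene ~(200,180), top ~(318,140) in camera pixels. The lid is partly open and all four clips stand roughly out. I'll zoom in for corners.

```bash
python3 - <<'E'
import cv2,numpy as np
a=np.load("scene0.npz")["img"][:,:,::-1]; b=np.load("top0.npz")["img"][:,:,::-1]
cv2.imwrite("pics/zs.png",cv2.resize(a[130:300,120:300],None,fx=4.4,fy=3.5 and 3.5,interpolation=cv2.INTER_CUBIC)) if 0 else cv2.imwrite("pics/zs.png",cv2.resize(a[130:280,120:300],(720,600),interpolation=cv2.INTER_CUBIC))
cv2.imwrite("pics/zt.png",cv2.resize(b[85:235,220:420],(800,600),interpolation=cv2.INTER_CUBIC))
E
```

```text
(no output)
```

View pics/zs.png

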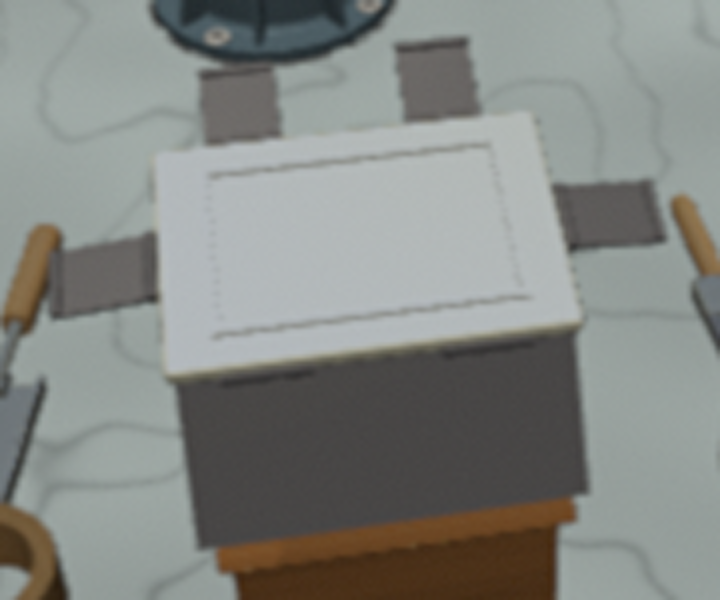

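View pics/zt.png

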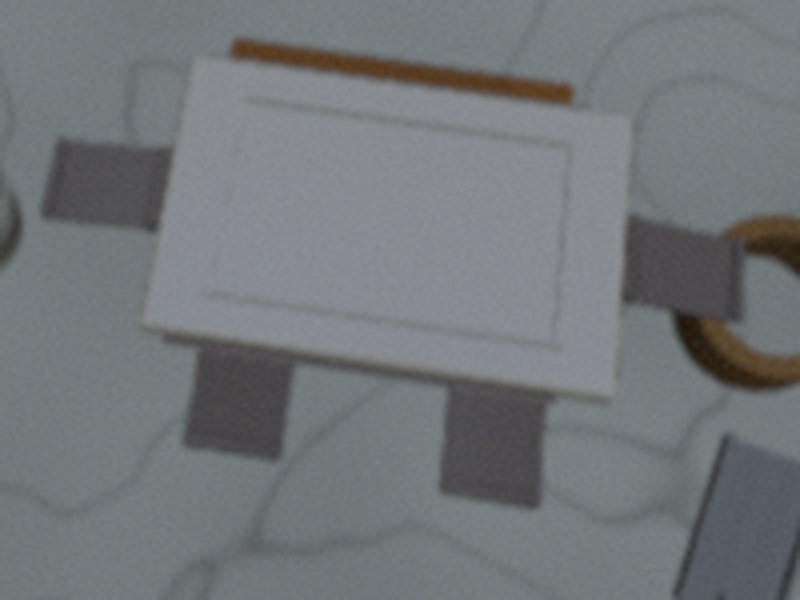

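```bash
cat > model.py <<'E'
import numpy as np, cv2
from scipy.optimize import least_squares
from scipy.spatial.transform import Rotation as R
BOX=R.from_euler('y',-30,degrees=True)  # x up to the rear
def frame(p):
    Rw=(R.from_euler('z',p[2])*BOX).as_matrix()
    return Rw,np.array([p[0],p[1],0.165])
def b2w(p,P):
    Rw,t=frame(p); return np.asarray(P)@Rw.T+t
H=np.array([.079,0,.006])
def lidrot(P,a): # lid opening: front rises
    return R.from_euler('y',a).apply(np.asarray(P)-H)+H   # +y rot: -x -> +z
OUT={'fl':(np.array([-.083,.06,.004]),np.array([-1,0,0]),np.array([0,1,0])),
'fr':(np.array([-.083,-.06,.004]),np.array([-1,0,0]),np.array([0,1,0])),
'l':(np.array([0,.118,.004]),np.array([0,1,0]),np.array([1,0,0])),
'r':(np.array([0,-.118,.004]),np.array([0,-1,0]),np.array([1,0,0]))}
def clip_end(k,q,L=.057):
    h,o,w=OUT[k]; e=h+L*(np.array([0,0,-1])*np.cos(q)+o*np.sin(q))
    return np.array([e+.023*w,e-.023*w])
def proj(c,P):
    T=np.linalg.inv(c["pose"]); X=P@T[:3,:3].T+T[:3,3]; x=X@c["intrinsics"].T
    return x[:,:2]/x[:,2:]
LID=np.array([[.079,.114,.012],[.079,-.114,.012],[-.079,-.114,.012],[-.079,.114,.012]])  # RL RR FR FL
def model(p):
    P=[LID]+[clip_end(k,p[4+i]) for i,k in enumerate(('fl','fr','l','r'))]
    return b2w(p,lidrot(np.vstack(P),p[3]))
E
cat > fit.py <<'E'
from model import *
s=np.load("scene0.npz"); t=np.load("top0.npz")
S=np.array([[580,325],[165,375],[155,155],[530,113], [468,38],[397,45],[272,68],[199,72], [665,243],[652,181],[50,318],[52,250]])
# left clip: w=+x is rear ; scene rear=lower
# fl: +y = image right in scene
S=S/4+[120,130]
T=np.array([[195,57],[632,118],[613,393],[146,325],[185,446],[280,460],[442,492],[540,507],[57,140],[42,217],[745,238],[742,320]])/4+[220,85]
def res(p):
    M=model(p); return np.concatenate([(proj(s,M)-S).ravel(),(proj(t,M)-T).ravel()])
r=least_squares(res,[.5,-.1,0,.3,1.6,1.6,1.6,1.6],loss='soft_l1')
print(np.round(r.x,4), 'rms px',np.sqrt(np.mean(res(r.x)**2)))
print(np.round(res(r.x).reshape(2,12,2),1).tolist())
np.save("fit.npy",r.x)
print(np.round(model(r.x),3).tolist())
E
python3 fit.py
```

```text
[ 0.6225 -0.0893 -0.1837  0.7057  1.8421  1.7444  1.4899  1.5307] rms px 0.7232524924190897
[[[0.9, -1.1], [-0.7, 0.2], [-1.3, -0.3], [0.2, -0.6], [-0.7, 0.3], [-1.4, 0.6], [-0.0, -0.8], [-0.7, 0.2], [0.1, -0.3], [-1.1, 0.3], [-0.5, -0.3], [-1.1, 0.4]], [[-1.0, -1.5], [0.4, -1.1], [0.3, 1.5], [-2.0, 0.0], [-0.9, -0.6], [0.0, -0.1], [-0.9, -0.1], [-0.3, 0.2], [0.1, -0.1], [-0.6, 0.1], [-0.2, -0.1], [-0.2, 0.2]]]
[[0.709, 0.011, 0.216], [0.667, -0.214, 0.216], [0.514, -0.185, 0.244], [0.556, 0.039, 0.244], [0.495, 0.019, 0.262], [0.486, -0.026, 0.262], [0.47, -0.099, 0.257], [0.462, -0.144, 0.257], [0.663, 0.081, 0.213], [0.619, 0.089, 0.222], [0.6, -0.263, 0.216], [0.555, -0.255, 0.224]]
```

```bash
cat > plan.py <<'E'
from bench import *
from model import *
p=np.load("fit.npy")
def tooltgt(bp,tilt=(0,0)):
    """box point -> world pos, rot. tool x=box x, y=-box y, z=-box z, then tilt (deg) about box x, box y"""
    Rw,_=frame(p)
    M=Rw@R.from_euler('xy',tilt,degrees=True).as_matrix()@np.diag([1,-1,-1.])
    return b2w(p,np.array(bp)),R.from_matrix(M)
def cur():
    o=get_obs(); q=o["eef_rot"]
    return o,o["eef_pos"],R.from_quat([q[1],q[2],q[3],q[0]])
def show(o,P,Q):
    Rw,t=frame(p)
    print("t %.2f F %s  box pos(mm) %s  zax(box) %s open %.2f"%(o["time_s"],np.round(o["wrist_force"],1),np.round((P-t)@Rw*1000,1),np.round(Rw.T@Q.as_matrix()[:,2],3),o["opening"]),"world",np.round(P,3))
def plan(bp,tilt=(0,0),N=None,step=.0375):
    o,P,Q=cur(); show(o,P,Q)
    Pt,Qt=tooltgt(bp,tilt)
    rv=(Q.inv()*Qt).as_rotvec(); d=Q.inv().apply(Pt-P)
    if N is None: N=int(max(np.ceil(np.linalg.norm(rv)/np.radians(6.9)),np.ceil(np.linalg.norm(d)/step),1))
    S=sum(R.from_rotvec(rv/N*k).as_matrix() for k in range(N))
    dt=np.linalg.solve(S,d)
    print("N",N,"row:",np.round(dt/.2,3),np.round(rv/N/np.radians(60),3)," total d mm",np.round(d*1000,1),"deg",np.round(np.degrees(rv),1))
E
python3 -c "
from plan import *
for bp in [(-.06,0,.19),(-.06,0,.0)]: print(tooltgt(bp)[0])
for k in ('fl','fr','l','r'): pass
plan((-.06,0,.19))
t=np.load('top0.npz')
for n,uv,z in [('jar',(205,127),.1),('tape',(411,160),.048),('brush',(199,205),.02),('trowel',(400,246),.02)]:
    d=t['pose'][:3,:3]@np.linalg.solve(t['intrinsics'],[uv[0],uv[1],1]); c=t['pose'][:3,3]; w=c+d*(z-c[2])/d[2]; Rw,tt=frame(p); print(n,w,'box',(w-tt)@Rw)
"
```

```text
[ 0.47798478 -0.06242545  0.29954483]
[ 0.57138575 -0.07978227  0.135     ]
t 1.50 F [ 0.3  0.5 -0.6]  box pos(mm) [-210.6 -484.6  198.1]  zax(box) [-0.5    0.    -0.866] open 1.00 world [ 0.257 -0.514  0.231]
N 14 row: [ 0.111 -0.147 -0.002] [-0.012  0.034  0.043]  total d mm [ 399.6 -305.4  -68.2] deg [-9.7 28.9 36.2]
jar [0.69141494 0.16326763 0.1       ] box [-0.01375807  0.26088863 -0.06711231]
tape [ 0.61001696 -0.33479628  0.048     ] box [-0.03025772 -0.24366358 -0.11763066]
brush [0.51416184 0.19143558 0.02      ] box [-0.20913686  0.25619773 -0.04668635]
trowel [ 0.40363571 -0.30018731  0.02      ] box [-0.22545677 -0.2473437  -0.03726405]
```

Request:
arm_command(
  motion="0 0 -0.2 0 0 0 0; 0 0 -0.2 0 0 0 0; 0 0 -0.2 0 0 0 0; 0 0 -0.2 0 0 0 0",
)

```text
time_s: 1.83
eef_pos: [0.2558, -0.5093, 0.3837]
eef_rot: [-0.012, 0.973, 0.23, -0.0]
wrist_force: [0.3, -1.0, -0.1]
opening: 0.453
```

```bash
python3 -c "
from plan import *
plan((-.06,0,.19))"
```

```text
t 1.83 F [ 0.3 -1.  -0.1]  box pos(mm) [-136.4 -480.   331.3]  zax(box) [-0.509  0.022 -0.86 ] open 0.45 world [ 0.256 -0.509  0.384]
N 14 row: [ 0.097 -0.148  0.053] [-0.013  0.035  0.043]  total d mm [ 398.1 -298.3   93.5] deg [-11.1  29.1  35.9]
```

Request:
arm_command(
  motion="0.1 -0.15 0.04 -0.013 0.035 0.043 0; 0.1 -0.15 0.04 -0.013 0.035 0.043 0; 0.1 -0.15 0.04 -0.013 0.035 0.043 0; 0.1 -0.15 0.04 -0.013 0.035 0.043 0; 0.1 -0.15 0.04 -0.013 0.035 0.043 0; 0.1 -0.15 0.04 -0.013 0.035 0.043 0; 0.1 -0.15 0.04 -0.013 0.035 0.043 0; 0.1 -0.15 0.04 -0.013 0.035 0.043 0",
)

```text
time_s: 2.5
eef_pos: [0.3483, -0.2387, 0.3502]
eef_rot: [0.024, 0.986, 0.038, 0.161]
wrist_force: [0.5, 0.5, 0.5]
opening: 0.0
```

```bash
python3 -c "
from plan import *
plan((-.06,0,.20))"
```

```text
t 2.50 F [0.5 0.5 0.5]  box pos(mm) [-117.2 -197.   281.5]  zax(box) [-0.196  0.023 -0.98 ] open 0.00 world [ 0.348 -0.239  0.35 ]
N 6 row: [ 0.079 -0.153  0.066] [-0.008  0.031  0.04 ]  total d mm [ 119.2 -170.7   73.2] deg [-2.7 11.1 14.5]
```

Request:
arm_command(
  motion="0.08 -0.155 0.065 -0.008 0.031 0.04 0; 0.08 -0.155 0.065 -0.008 0.031 0.04 0; 0.08 -0.155 0.065 -0.008 0.031 0.04 0; 0.08 -0.155 0.065 -0.008 0.031 0.04 0; 0.08 -0.155 0.065 -0.008 0.031 0.04 0; 0.08 -0.155 0.065 -0.008 0.031 0.04 0",
)

```text
time_s: 3.0
eef_pos: [0.4777, -0.0522, 0.312]
eef_rot: [0.027, 0.958, -0.097, 0.269]
wrist_force: [1.0, -2.2, -0.8]
opening: 0.004
```

```bash
python3 -c "
from plan import *
plan((-.06,0,.16))"
```

```text
t 3.00 F [ 1.  -2.2 -0.8]  box pos(mm) [-55.6  10.  201.8]  zax(box) [ 0.023 -0.009 -1.   ] open 0.00 world [ 0.478 -0.052  0.312]
N 2 row: [-0.012  0.024  0.105] [ 0.004 -0.011 -0.008]  total d mm [-5.2  9.7 41.8] deg [ 0.5 -1.3 -0.9]
```

Request:
arm_command(
  motion="-0.012 0.024 0.105 0.004 -0.011 -0.008 0; -0.012 0.024 0.105 0.004 -0.011 -0.008 0; 0 0 0.06 0 0 0 0; 0 0 0.06 0 0 0 0; 0 0 0.06 0 0 0 0; 0 0 0.06 0 0 0 0",
)

```text
time_s: 3.5
eef_pos: [0.5222, -0.05, 0.2318]
eef_rot: [0.019, 0.962, -0.075, 0.262]
wrist_force: [-0.3, 0.4, 0.3]
opening: 0.002
```

```bash
python3 -c "
from plan import *
plan((-.06,0,.016))"
```

```text
t 3.50 F [-0.3  0.4  0.3]  box pos(mm) [-58.2  20.3 110.7]  zax(box) [ 0.008  0.017 -1.   ] open 0.00 world [ 0.522 -0.05   0.232]
N 3 row: [-0.004  0.036  0.157] [-0.005 -0.003  0.007]  total d mm [-3.  21.8 94.3] deg [-1.  -0.5  1.3]
```

Request:
arm_command(
  motion="0 0.03 0 0 0 0 0; 0 0.03 0 0 0 0 0; 0 0.03 0.03 0 0 0 0; 0 0 0.05 0 0 0 0; 0 0 0.05 0 0 0 0",
)

```text
time_s: 3.92
eef_pos: [0.5324, -0.072, 0.2106]
eef_rot: [0.019, 0.962, -0.074, 0.263]
wrist_force: [-0.0, 0.1, -0.1]
opening: -0.003
```

```bash
python3 -c "
from plan import *
plan((-.06,0,.016))"
```

```text
t 3.92 F [-0.   0.1 -0.1]  box pos(mm) [-56.6   0.5  85.4]  zax(box) [ 0.01   0.017 -1.   ] open -0.00 world [ 0.532 -0.072  0.211]
N 2 row: [-0.01   0.003  0.173] [-0.008 -0.005  0.012]  total d mm [-4.1  1.6 69.3] deg [-0.9 -0.6  1.4]
```

```bash
cat > snap.py <<'E'
import sys
from bench import *
import cv2,numpy as np
tag=sys.argv[1]
for n in sys.argv[2:]:
    c=camera(n); np.savez(f"{n}_{tag}.npz",**c)
    im=c["img"][:,:,::-1]
    cr=im[130:280,120:300] if n=="scene" else im[85:235,220:420]
    cv2.imwrite(f"pics/{n}_{tag}.png",cv2.resize(cr,None,fx=4,fy=4,interpolation=cv2.INTER_CUBIC))
E
python3 snap.py a scene
```

```text
(no output)
```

View pics/scene_a.png

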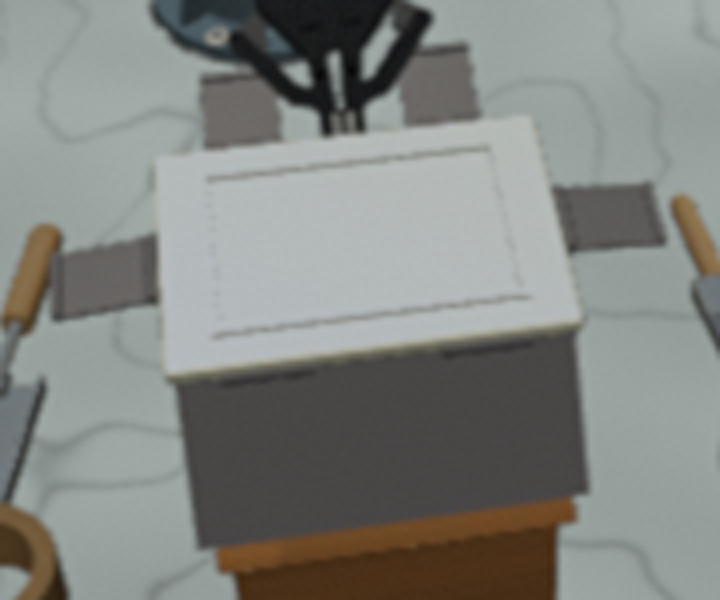

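The fingers came down just in front of the open lid's edge (tip near (345,125)): the open lid's front is at box x ≈ -0.04, so x=-0.06 missed it. I'll back out upward and come in farther rearward.

Request:
arm_command(
  motion="-0.05 0 0 0 0 0 0; -0.03 0 -0.03 0 0 0 0; 0 0 -0.15 0 0 0 0; 0 0 -0.15 0 0 0 0; 0 0 -0.15 0 0 0 0; 0 0 -0.15 0 0 0 0; 0 0 -0.05 0 0 0 0; 0.08 0 0 0 0 0 0; 0.1 0 0 0 0 0 0; 0.1 0 0 0 0 0 0",
)

```text
time_s: 4.8
eef_pos: [0.4849, -0.0665, 0.3534]
eef_rot: [0.021, 0.962, -0.075, 0.262]
wrist_force: [-1.0, 0.2, -0.3]
opening: -0.0
```

```bash
python3 -c "
from plan import *
plan((-.02,0,.15))"
```

```text
t 4.80 F [-1.   0.2 -0.3]  box pos(mm) [-26.5  -2.8 232.8]  zax(box) [ 0.009  0.013 -1.   ] open -0.00 world [ 0.485 -0.067  0.353]
N 3 row: [ 0.01  -0.003  0.138] [-0.004 -0.003  0.008]  total d mm [ 5.9 -1.5 82.9] deg [-0.7 -0.5  1.5]
```

Request:
arm_command(
  motion="0.01 -0.003 0.138 -0.004 -0.003 0.008 0; 0.01 -0.003 0.138 -0.004 -0.003 0.008 0; 0.01 -0.003 0.138 -0.004 -0.003 0.008 0; 0 0 0.03 0 0 0 0; 0 0 0.05 0 0 0 0; 0 0 0.05 0 0 0 0; 0 0 0.05 0 0 0 0; 0 0 0.05 0 0 0 0",
)

```text
time_s: 5.47
eef_pos: [0.5571, -0.08, 0.2553]
eef_rot: [0.027, 0.96, -0.087, 0.266]
wrist_force: [-0.7, -1.1, -0.3]
opening: -0.005
```

```bash
python3 snap.py b scene top; python3 -c "
from plan import *
plan((-.02,0,.05))"
```

```text
t 5.57 F [ 0.7 -0.1  0.3]  box pos(mm) [-13.2  -2.6 110.1]  zax(box) [ 0.015 -0.004 -1.   ] open 0.00 world [ 0.557 -0.08   0.254]
N 2 row: [-0.019 -0.007  0.15 ] [ 0.002 -0.007  0.002]  total d mm [-7.7 -2.9 60. ] deg [ 0.3 -0.9  0.2]
```

View pics/scene_b.png

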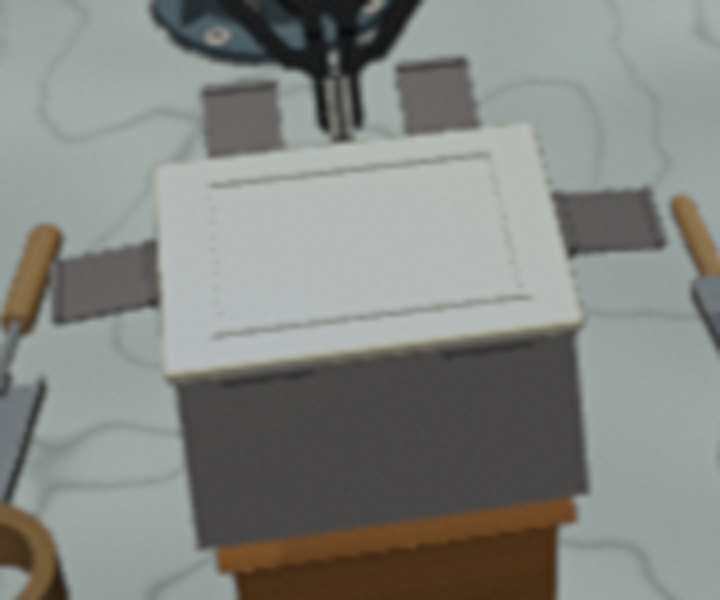

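```bash
python3 - <<'E'
from plan import *
s=np.load("scene_b.npz"); o,P,Q=cur()
print("tip px zoom",(proj(s,P[None])-[120,130])*4)
for a in (.7,.75,.8,.85,.9,.95,1.0,1.1):
    pp=p.copy(); pp[3]=a
    m=np.vstack([b2w(pp,lidrot([[-.079,.114,.012],[-.079,-.114,.012],[-.079,0,.012]],a)),model(pp)[4:]])
    print(a,np.round((proj(s,m)-[120,130])*4).astype(int).tolist(), np.round(lidrot([[-.079,0,.012]],a),3))
E
```

```text
tip px zoom [[341.48138497 142.58954402]]
0.7 [[531, 112], [150, 155], [343, 133], [465, 41], [392, 49], [272, 66], [197, 74], [665, 242], [648, 183], [48, 317], [48, 252]] [[-0.038  0.     0.112]]
0.75 [[531, 103], [148, 147], [343, 125], [465, 29], [391, 37], [271, 54], [195, 63], [666, 239], [648, 177], [47, 314], [46, 247]] [[-0.033  0.     0.118]]
0.8 [[532, 95], [146, 139], [342, 117], [466, 18], [391, 26], [269, 43], [192, 51], [666, 236], [649, 171], [46, 311], [44, 241]] [[-0.027  0.     0.124]]
0.85 [[533, 88], [144, 131], [342, 109], [466, 8], [391, 15], [268, 32], [190, 40], [667, 233], [650, 166], [45, 308], [42, 236]] [[-0.021  0.     0.129]]
0.9 [[534, 81], [142, 124], [341, 102], [467, -2], [391, 6], [267, 22], [188, 30], [667, 230], [651, 161], [44, 306], [41, 231]] [[-0.015  0.     0.133]]
0.95 [[535, 74], [141, 118], [341, 96], [468, -12], [391, -4], [266, 12], [186, 20], [668, 227], [652, 156], [43, 303], [39, 227]] [[-0.008  0.     0.138]]
1.0 [[536, 68], [139, 112], [341, 90], [469, -21], [391, -13], [264, 3], [185, 11], [668, 225], [653, 152], [42, 301], [37, 223]] [[-0.001  0.     0.142]]
1.1 [[539, 57], [135, 102], [341, 79], [472, -36], [392, -28], [262, -13], [181, -5], [670, 220], [656, 144], [40, 297], [34, 216]] [[0.013 0.    0.15 ]]
```

View pics/top_b.png

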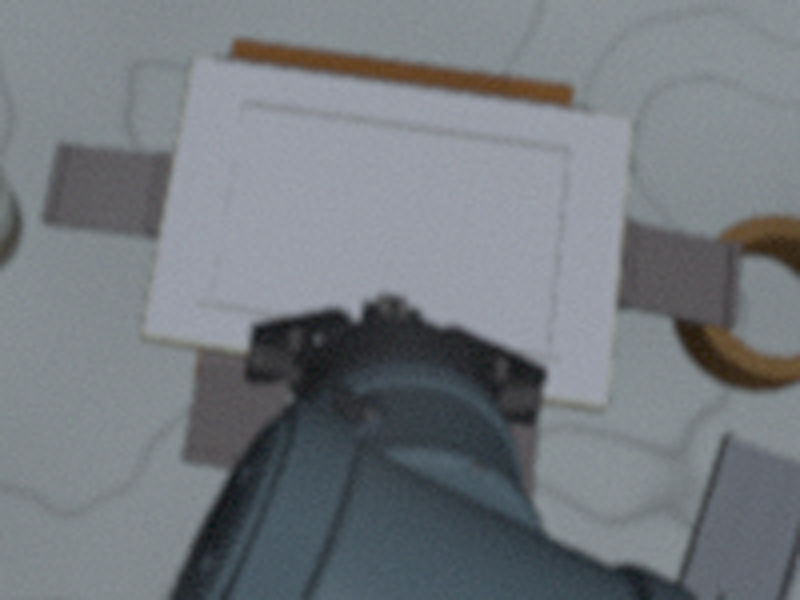

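Lid angle now reads about 0.65 rad (front edge at zoomed row ~140); the tip projects onto that edge but hovers about 15 mm above the lid. Descending.

Request:
arm_command(
  motion="-0.02 0 0.06 0 0 0 0; -0.02 0 0.06 0 0 0 0; 0 0 0.06 0 0 0 0; 0 0 0.06 0 0 0 0; 0 0 0.06 0 0 0 0; 0 0 0.06 0 0 0 0; 0 0 0.06 0 0 0 0",
)

```text
time_s: 6.15
eef_pos: [0.5962, -0.0885, 0.1841]
eef_rot: [0.029, 0.958, -0.086, 0.271]
wrist_force: [-1.6, -0.3, 1.1]
opening: -0.002
```

```bash
python3 snap.py c scene; python3 -c "
from plan import *
plan((-.055,0,.05))"
```

```text
t 6.20 F [-1.4 -0.6 -0.9]  box pos(mm) [-14.2  -4.1  27.8]  zax(box) [ 0.025 -0.006 -1.   ] open -0.00 world [ 0.596 -0.089  0.182]
N 2 row: [-0.101 -0.01  -0.057] [ 0.003 -0.012  0.003]  total d mm [-40.2  -4.2 -23.2] deg [ 0.4 -1.4  0.3]
```

View pics/scene_c.png

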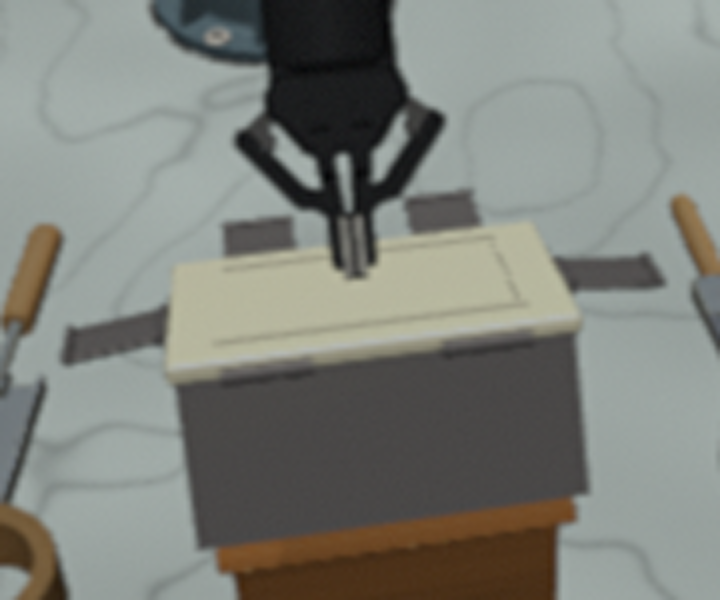

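The lid follows the fingers down and is nearly shut (tip at (355,270)). I'll move toward the front edge and press.

Request:
arm_command(
  motion="-0.05 -0.01 -0.06 0.003 -0.02 0 0; -0.07 -0.01 -0.03 0 0 0 0; -0.08 0 0 0 0 0 0; -0.02 0 0.03 0 0 0 0; 0 0 0.05 0 0 0 0; 0 0 0.05 0 0 0 0; 0 0 0.05 0 0 0 0",
)

```text
time_s: 6.78
eef_pos: [0.57, -0.0806, 0.1483]
eef_rot: [0.027, 0.961, -0.086, 0.263]
wrist_force: [-103.8, 19.4, 119.3]
opening: -0.001
```

```bash
python3 -c "
from plan import *
plan((-.06,0,.012))"
```

```text
t 6.78 F [-103.8   19.4  119.3]  box pos(mm) [-54.4  -1.1  12.2]  zax(box) [ 0.011 -0.004 -1.   ] open -0.00 world [ 0.57  -0.081  0.148]
N 1 row: [-0.028 -0.006  0.   ] [ 0.004 -0.01   0.006]  total d mm [-5.6 -1.1  0.1] deg [ 0.2 -0.6  0.4]
```

That reading (about 159 N) is too high, since the stop is very stiff. Backing off at once; I'll use far smaller steps from here on.

Request:
arm_command(
  motion="0 0 -0.03 0 0 0 0; 0 0 -0.05 0 0 0 0; 0 0 -0.1 0 0 0 0; 0 0 -0.1 0 0 0 0; 0 0 -0.1 0 0 0 0; 0 0 -0.05 0 0 0 0; 0 0 0 0 0 0 0; 0 0 0 0 0 0 0",
)

```text
time_s: 7.45
eef_pos: [0.5329, -0.075, 0.2266]
eef_rot: [0.028, 0.96, -0.086, 0.264]
wrist_force: [0.2, -0.4, -0.2]
opening: -0.001
```

```bash
python3 snap.py d scene top; python3 -c "
from plan import *
plan((-.118,.06,.07))
for a in (0,.02,.05,.1):
    pp=p.copy();pp[3]=a
    for n in ('scene','top'):
        s=np.load(n+'_d.npz'); print(a,n,np.round((proj(s,model(pp))-([120,130] if n=='scene' else [220,85]))*4).astype(int).tolist())
"
```

```text
t 7.55 F [-1.1  0.5  0.5]  box pos(mm) [-48.5  -2.2  98. ]  zax(box) [ 0.012 -0.005 -1.   ] open -0.00 world [ 0.533 -0.075  0.226]
N 3 row: [-0.116 -0.104  0.045] [ 0.002 -0.004  0.002]  total d mm [-69.5 -62.8  26.9] deg [ 0.3 -0.7  0.3]
0 scene [[582, 316], [162, 371], [176, 304], [535, 259], [474, 237], [406, 245], [297, 267], [227, 275], [667, 302], [649, 285], [60, 377], [69, 356]]
0 top [[190, 59], [632, 121], [564, 411], [152, 347], [192, 457], [272, 470], [403, 490], [485, 503], [68, 145], [59, 228], [720, 242], [698, 325]]
0.02 scene [[582, 316], [162, 371], [175, 300], [535, 254], [474, 231], [406, 239], [296, 260], [226, 269], [667, 300], [648, 282], [60, 375], [68, 353]]
0.02 top [[190, 59], [632, 121], [565, 412], [151, 348], [191, 460], [272, 473], [403, 493], [486, 506], [68, 146], [59, 229], [721, 242], [699, 326]]
0.05 scene [[582, 316], [162, 371], [174, 292], [534, 247], [473, 221], [405, 230], [295, 251], [225, 259], [666, 297], [648, 277], [59, 372], [67, 348]]
0.05 top [[190, 58], [632, 121], [566, 415], [151, 350], [190, 463], [272, 476], [404, 496], [487, 510], [67, 147], [58, 230], [722, 243], [700, 328]]
0.1 scene [[582, 317], [162, 372], [172, 280], [533, 236], [472, 206], [403, 214], [293, 235], [223, 244], [666, 292], [647, 269], [58, 367], [66, 339]]
0.1 top [[190, 58], [633, 120], [568, 418], [149, 352], [189, 467], [271, 481], [405, 502], [489, 515], [66, 148], [56, 232], [723, 244], [703, 330]]
```

View pics/scene_d.png

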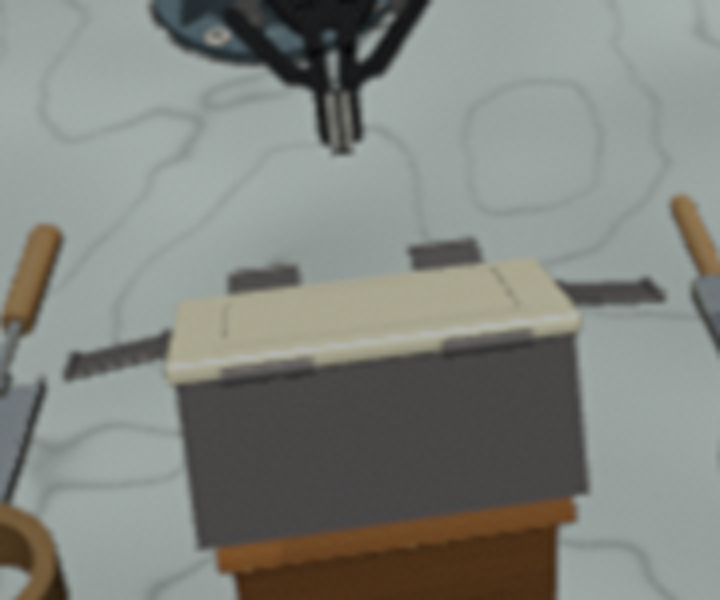

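View pics/top_d.png

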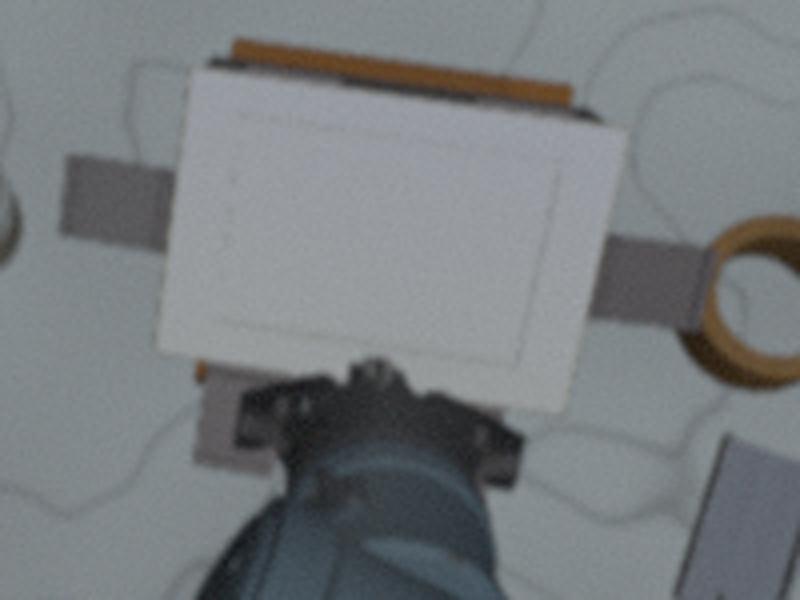

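```bash
cat > fit2.py <<'E'
from model import *
s=np.load("scene_d.npz"); t=np.load("top_d.npz")
S=np.array([[578,318],[168,370],[180,301],[534,262],[475,240],[408,248],[297,267],[229,275],[664,300],[652,282],[68,379],[68,355]])/4+[120,130]
T=np.array([[192,68],[627,128],[567,412],[157,351],[194,462],[272,472],[np.nan]*2,[np.nan]*2,[68,155],[60,236],[718,248],[700,331]])/4+[220,85]
def res(q,full=False):
    p=np.r_[q[:3],0,q[3:7]]; Rw,_=frame(p)
    M=model(p)+Rw[:,0]*q[7]
    r=np.concatenate([(proj(s,M)-S).ravel(),(proj(t,M)-T).ravel()])
    return r if full else r[np.isfinite(r)]
for extra in (0,1):
    f=(lambda q:res(np.r_[q,0])) if not extra else (lambda q:np.r_[res(q),q[7]/.006])
    r=least_squares(f,[.62,-.09,-.18,1.8,1.7,1.5,1.5]+([0] if extra else []),loss='soft_l1')
    q=r.x if extra else np.r_[r.x,0]
    print(np.round(q,4),np.sqrt(np.mean(res(q)**2))); print(np.round(res(q,1).reshape(2,12,2),1).tolist())
    if not extra: np.save("fit.npy",np.r_[q[:3],0,q[3:7]])
E
python3 fit2.py
```

```text
[ 0.6196 -0.0888 -0.1823  1.7623  1.7058  1.4803  1.4973  0.    ] 0.7515923947162291
[[[0.7, -1.4], [-1.4, -0.6], [-1.2, 0.1], [-0.0, -1.5], [-0.3, 0.1], [-0.5, 0.2], [-0.2, -0.0], [-0.6, 0.1], [0.3, -0.3], [-1.1, 0.1], [-1.8, -0.6], [0.3, 0.2]], [[-0.8, -0.9], [1.1, -0.4], [-0.9, 0.9], [-1.4, 0.2], [-0.6, -0.1], [0.0, 0.6], [nan, nan], [nan, nan], [-0.2, -1.1], [-0.3, -0.8], [0.2, -0.6], [-0.8, -0.6]]]
[ 0.6246 -0.0898 -0.1826  1.8067  1.7489  1.5198  1.5336 -0.0053] 0.6567905994354534
[[[0.7, -0.3], [-1.3, 0.4], [-1.0, 1.0], [-0.0, -0.6], [-0.3, 0.1], [-0.5, 0.2], [-0.2, -0.0], [-0.6, 0.1], [0.3, -0.2], [-1.2, 0.2], [-1.8, -0.5], [0.3, 0.3]], [[-0.7, -0.6], [0.8, -0.1], [-1.2, 0.9], [-1.3, 0.3], [-0.6, 0.0], [-0.0, 0.7], [nan, nan], [nan, nan], [-0.2, -0.7], [-0.4, -0.4], [0.1, -0.2], [-0.9, -0.2]]]
```

```bash
python3 -c "
from plan import *
plan((-.122,.06,.05),(0,-5))
"
```

```text
t 7.55 F [-1.1  0.5  0.5]  box pos(mm) [-46.   -2.   96.6]  zax(box) [ 0.012 -0.006 -1.   ] open -0.00 world [ 0.533 -0.075  0.226]
N 3 row: [-0.129 -0.104  0.072] [0.002 0.024 0.002]  total d mm [-76.3 -62.6  45.3] deg [0.3 4.3 0.3]
```

Request:
arm_command(
  motion="-0.129 -0.104 0.05 0.002 0.024 0.002 0; -0.129 -0.104 0.07 0.002 0.024 0.002 0; -0.12 -0.1 0.09 0.002 0.024 0.002 0; 0 0 0 0 0 0 0; 0 0 0 0 0 0 0",
)

```text
time_s: 7.97
eef_pos: [0.5033, -0.0066, 0.1447]
eef_rot: [0.027, 0.949, -0.089, 0.301]
wrist_force: [0.0, 0.1, 0.0]
opening: 0.002
```

```bash
python3 -c "
from plan import *
plan((-.122,.06,-.045),(0,-5))
"
```

```text
t 7.97 F [0.  0.1 0. ]  box pos(mm) [-122.1   59.7   47.1]  zax(box) [ 0.09  -0.001 -0.996] open 0.00 world [ 0.503 -0.007  0.145]
N 3 row: [-0.014 -0.001  0.153] [ 0.    -0.001 -0.001]  total d mm [-8.2 -0.3 91.7] deg [ 0.1 -0.2 -0.2]
```

Request:
arm_command(
  motion="-0.006 0 0.06 0 0 0 0; -0.006 0 0.066 0 0 0 0; -0.006 0 0.066 0 0 0 0; -0.006 0 0.066 0 0 0 0; -0.006 0 0.066 0 0 0 0; -0.006 0 0.066 0 0 0 0; -0.006 0 0.05 0 0 0 0; 0 0 0 0 0 0 0",
)

```text
time_s: 8.63
eef_pos: [0.5612, -0.0214, 0.0723]
eef_rot: [0.03, 0.946, -0.089, 0.309]
wrist_force: [-1.4, -0.3, 3.4]
opening: -0.003
```

```bash
python3 -c "
from plan import *
plan((-.1,.06,-.042),(0,-5))
"
```

```text
t 8.63 F [-1.4 -0.3  3.4]  box pos(mm) [-106.7   55.7  -45.5]  zax(box) [ 0.108 -0.006 -0.994] open -0.00 world [ 0.561 -0.021  0.072]
N 1 row: [ 0.035 -0.022 -0.014] [ 0.006 -0.02  -0.004]  total d mm [ 7.  -4.3 -2.7] deg [ 0.3 -1.2 -0.2]
```

Request:
arm_command(
  motion="0.01 -0.02 -0.01 0 0 0 0; 0.015 0 -0.01 0 0 0 0; 0.015 0 0 0 0 0 0; 0.01 0 0 0 0 0 0; 0.01 0 0 0 0 0 0",
)

```text
time_s: 9.05
eef_pos: [0.5699, -0.0207, 0.0803]
eef_rot: [0.03, 0.948, -0.09, 0.305]
wrist_force: [-9.7, 1.8, 0.4]
opening: 0.004
```

```bash
python3 snap.py e top; python3 -c "
from plan import *
plan((-.1,.06,-.042),(0,-5))
"
```

```text
t 9.10 F [-6.6  0.3  0.3]  box pos(mm) [-95.4  58.  -42.7]  zax(box) [ 0.098 -0.006 -0.995] open 0.00 world [ 0.57  -0.021  0.08 ]
N 1 row: [-0.023 -0.01  -0.006] [ 0.006 -0.011 -0.005]  total d mm [-4.5 -2.  -1.2] deg [ 0.3 -0.7 -0.3]
```

View pics/top_e.png

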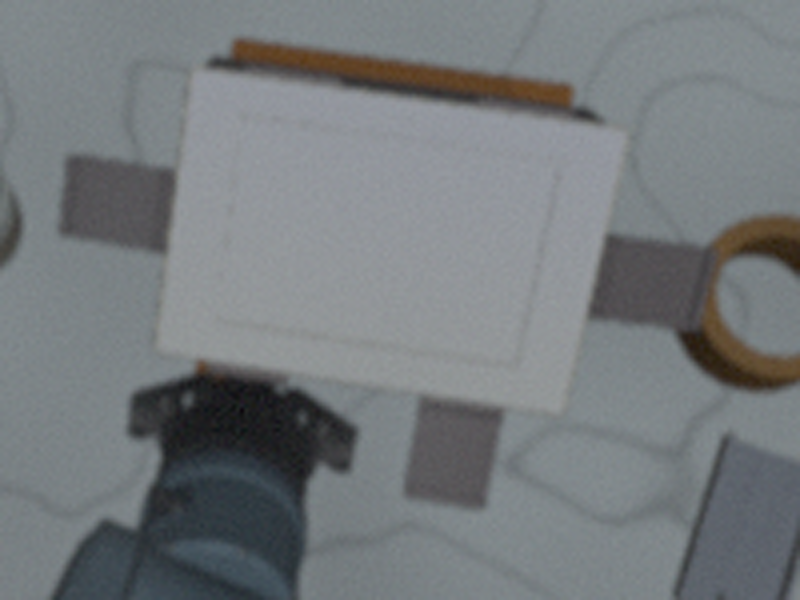

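The front-left clip has folded behind the gripper at about (235,390), and the force has reached 7–10 N at x = -95 mm, which fits a flat clip. One firmer push, then lift out.

Request:
arm_command(
  motion="0.015 0 0.01 0 0 0 0; 0.02 0 0 0 0 0 0; 0.02 0 0 0 0 0 0",
)

```text
time_s: 9.35
eef_pos: [0.5715, -0.0203, 0.0778]
eef_rot: [0.027, 0.951, -0.09, 0.295]
wrist_force: [-9.8, 0.4, 0.7]
opening: -0.0
```

Request:
arm_command(
  motion="-0.05 0 0 0 0 0 0; -0.08 0 0 0 0 0 0; -0.04 0 -0.1 0 0 0 0; 0 0 -0.15 0 0 0 0; 0 0 -0.15 0 0 0 0; 0 0 -0.15 0 0 0 0; 0 0 -0.05 0 0 0 0; 0 0 0 0 0 0 0",
)

```text
time_s: 10.02
eef_pos: [0.4732, -0.0036, 0.1581]
eef_rot: [0.028, 0.951, -0.091, 0.295]
wrist_force: [0.5, -0.5, 0.7]
opening: 0.001
```

```bash
python3 snap.py f scene top; python3 -c "
from plan import *
plan((-.122,-.06,.05),(0,-5))
"
```

```text
t 10.12 F [ 0.4  0.1 -0.8]  box pos(mm) [-142.2   57.2   72.2]  zax(box) [ 0.075 -0.005 -0.997] open 0.00 world [ 0.473 -0.004  0.156]
N 4 row: [0.024 0.146 0.03 ] [ 0.001  0.003 -0.002]  total d mm [ 19.3 116.9  24.2] deg [ 0.3  0.7 -0.4]
```

View pics/scene_f.png

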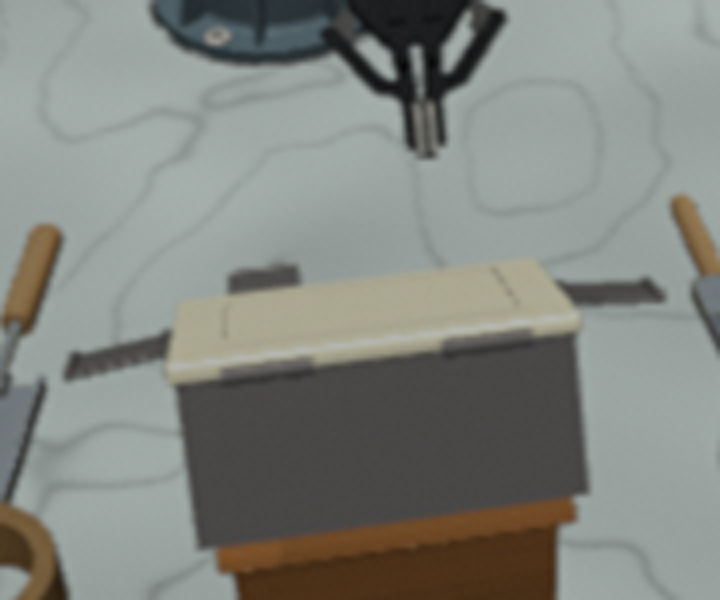

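View pics/top_f.png

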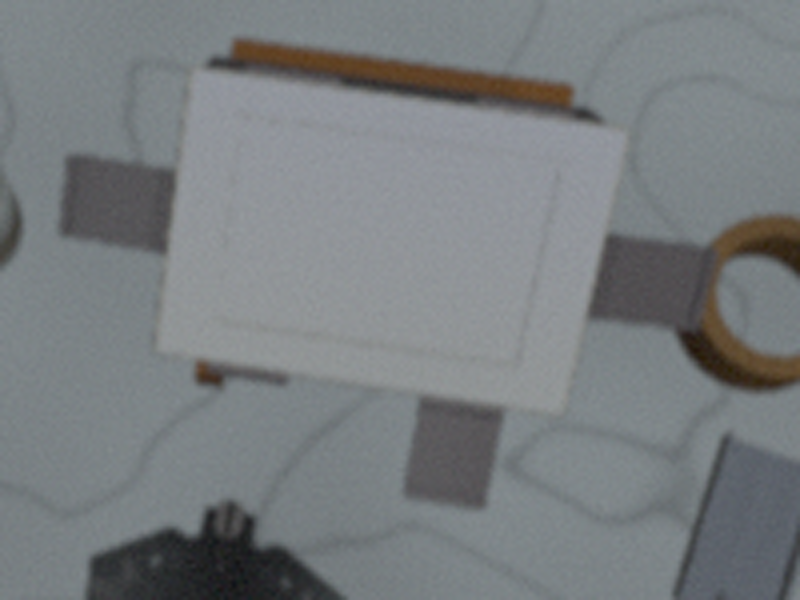

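```bash
cat > clipq.py <<'E'
import sys
from model import *
n,tag,k=sys.argv[1:4]
p=np.load("fit.npy"); c=np.load(f"{n}_{tag}.npz"); off=[120,130] if n=='scene' else [220,85]
for q in (0,.05,.1,.15,.2,.3,.5):
    h,o,w=OUT[k]; inner=clip_end(k,q)
    outer=inner+.004*(o*np.cos(q)+np.array([0,0,1])*np.sin(q))
    base=np.array([h+.023*w,h-.023*w])
    print(q,np.round((proj(c,b2w(p,np.vstack([inner,outer,base])))-off)*4).astype(int).tolist())
E
python3 clipq.py top f fl; python3 -c "
from plan import *
Rw,t=frame(p); print((np.array([0.5715, -0.0203, 0.0778])-t)@Rw)"
python3 - <<'E'
import numpy as np,cv2
b=np.load("top_f.npz")["img"][:,:,::-1]
cv2.imwrite("pics/zf.png",cv2.resize(b[165:205,250:360],None,fx=7,fy=7,interpolation=cv2.INTER_CUBIC))
E
```

```text
0 [[215, 334], [291, 346], [214, 341], [290, 353], [207, 363], [288, 375]]
0.05 [[214, 339], [290, 351], [213, 345], [289, 357], [207, 363], [288, 375]]
0.1 [[213, 344], [289, 355], [212, 350], [288, 362], [207, 363], [288, 375]]
0.15 [[213, 348], [289, 360], [212, 355], [288, 367], [207, 363], [288, 375]]
0.2 [[212, 353], [288, 365], [211, 359], [287, 371], [207, 363], [288, 375]]
0.3 [[210, 362], [286, 374], [209, 369], [285, 381], [207, 363], [288, 375]]
0.5 [[207, 381], [283, 393], [206, 387], [282, 399], [207, 363], [288, 375]]
[-0.09531879  0.05864448 -0.04565756]
```

View pics/zf.png

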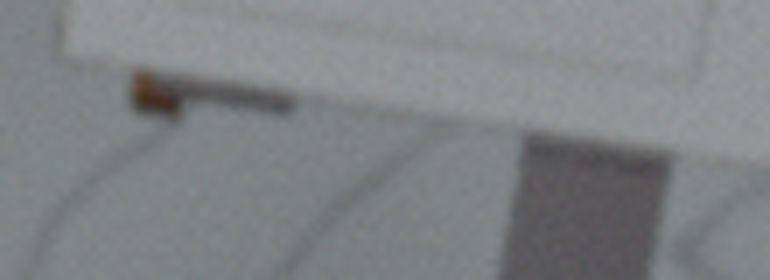

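The front-left clip now shows only as a sliver under the lid edge (zoomed top ~(222–288, 370–384)). The tool stopped at x = -95 mm with its pad face at about -84 mm, so the clip is flat to within my measurement. Next, front-right.

Request:
arm_command(
  motion="0.02 0.15 0.01 0 0.003 0 0; 0.02 0.15 0.01 0 0.003 0 0; 0.024 0.15 0.03 0 0.003 0 0; 0.02 0.12 0.03 0 0.003 0 0; 0 0 0 0 0 0 0; 0 0 0 0 0 0 0",
)

```text
time_s: 10.62
eef_pos: [0.4757, -0.1221, 0.1474]
eef_rot: [0.027, 0.95, -0.09, 0.299]
wrist_force: [-0.3, -0.0, -0.5]
opening: 0.004
```

```bash
python3 -c "
from plan import *
plan((-.125,-.06,.04),(0,-5))
"
```

```text
t 10.62 F [-0.3 -0.  -0.5]  box pos(mm) [-126.1  -58.9   52.5]  zax(box) [ 0.085 -0.001 -0.996] open 0.00 world [ 0.476 -0.122  0.147]
N 1 row: [0.    0.006 0.063] [ 0.     0.002 -0.006]  total d mm [ 0.1  1.1 12.5] deg [ 0.   0.1 -0.3]
```

Request:
arm_command(
  motion="-0.01 0 0.06 0 0 0 0; -0.01 0 0.066 0 0 0 0; -0.01 0 0.066 0 0 0 0; -0.01 0 0.066 0 0 0 0; -0.01 0 0.066 0 0 0 0; -0.01 0 0.066 0 0 0 0; -0.01 0 0.05 0 0 0 0; 0 0 0.01 0 0 0 0",
)

```text
time_s: 11.28
eef_pos: [0.5152, -0.1249, 0.0549]
eef_rot: [0.026, 0.951, -0.09, 0.293]
wrist_force: [-0.1, 1.0, -0.7]
opening: -0.0
```

```bash
python3 -c "
from plan import *
plan((-.1,-.06,-.044),(0,-5))
"
```

```text
t 11.28 F [-0.1  1.  -0.7]  box pos(mm) [-138.3  -54.4  -47.3]  zax(box) [ 0.074  0.    -0.997] open -0.00 world [ 0.515 -0.125  0.055]
N 2 row: [ 0.096  0.014 -0.001] [-0.     0.006 -0.003]  total d mm [38.4  5.4 -0.5] deg [-0.   0.7 -0.4]
```

Request:
arm_command(
  motion="0.04 0.01 0 0 0 0 0; 0.05 0.01 0 0 0.003 0 0; 0.04 0.007 0 0 0.003 0 0; 0.02 0 0 0 0 0 0; 0.02 0 0 0 0 0 0; 0.015 0 0 0 0 0 0; 0.015 0 0 0 0 0 0; 0.015 0 0 0 0 0 0",
)

```text
time_s: 11.95
eef_pos: [0.5432, -0.1256, 0.0686]
eef_rot: [0.019, 0.954, -0.087, 0.285]
wrist_force: [-1.7, 0.5, -1.1]
opening: 0.001
```

```bash
python3 -c "
from plan import *
plan((-.095,-.06,-.045),(0,-5))
"
```

```text
t 11.95 F [-1.7  0.5 -1.1]  box pos(mm) [-107.4  -50.1  -49.2]  zax(box) [ 0.057  0.013 -0.998] open 0.00 world [ 0.543 -0.126  0.069]
N 1 row: [ 0.063  0.049 -0.018] [-0.012  0.029 -0.004]  total d mm [12.7  9.8 -3.7] deg [-0.7  1.8 -0.3]
```

Request:
arm_command(
  motion="0 0.03 -0.02 0 0.02 0 0; 0.015 0.03 0 -0.006 0.015 0 0; 0.025 0.01 0 0 0.006 0 0; 0.025 0 0 0 0.003 0 0; 0.02 0 0 0 0 0 0; 0.02 0 0 0 0 0 0",
)

```text
time_s: 12.45
eef_pos: [0.5491, -0.1391, 0.0775]
eef_rot: [0.022, 0.95, -0.088, 0.3]
wrist_force: [-10.1, -5.1, -7.4]
opening: 0.003
```

```bash
python3 -c "
from plan import *
plan((-.095,-.06,-.045),(0,-5))
"
```

```text
t 12.45 F [-10.1  -5.1  -7.4]  box pos(mm) [-95.9 -62.2 -45.6]  zax(box) [ 0.088  0.01  -0.996] open 0.00 world [ 0.549 -0.139  0.078]
N 1 row: [ 0.005 -0.011 -0.003] [-0.009 -0.001 -0.005]  total d mm [ 0.9 -2.2 -0.5] deg [-0.6 -0.  -0.3]
```

Stopped at x = -96 mm, the same depth as the left clip. One more push, then retreat.

Request:
arm_command(
  motion="0.02 0 0 0 0 0 0; 0.02 0 0 0 0 0 0; 0.02 0 0 0 0 0 0",
)

```text
time_s: 12.7
eef_pos: [0.5503, -0.1384, 0.0757]
eef_rot: [0.02, 0.952, -0.089, 0.291]
wrist_force: [-22.3, -2.2, 5.7]
opening: -0.0
```

```bash
python3 -c "
from plan import *
plan((-.095,-.06,-.045),(0,-5))
"
```

```text
t 12.70 F [-22.3  -2.2   5.7]  box pos(mm) [-95.8 -61.3 -47.7]  zax(box) [ 0.068  0.012 -0.998] open -0.00 world [ 0.55  -0.138  0.076]
N 1 row: [ 0.005 -0.007 -0.013] [-0.011  0.018 -0.008]  total d mm [ 1.  -1.3 -2.7] deg [-0.7  1.1 -0.5]
```

Request:
arm_command(
  motion="-0.05 0 0 0 0 0 0; -0.08 0 0 0 0 0 0; -0.04 0 -0.1 0 0 0 0; 0 0 -0.15 0 0 0 0; 0 0 -0.18 0 0 0 0; 0 0 -0.18 0 0 0 0; 0 0 -0.15 0 0 0 0; 0 0 -0.05 0 0 0 0; 0 0 0 0 0 0 0",
)

```text
time_s: 13.45
eef_pos: [0.4296, -0.12, 0.1969]
eef_rot: [0.023, 0.953, -0.093, 0.286]
wrist_force: [0.2, -0.9, -0.8]
opening: 0.002
```

```bash
python3 snap.py g top; python3 clipq.py top g fr | head -2;python3 -c "
from plan import *
plan((0,-.155,.10),(0,0))
plan((0,-.155,.05),(5,0))
"
python3 - <<'E'
import numpy as np,cv2
b=np.load("top_g.npz")["img"][:,:,::-1]
cv2.imwrite("pics/zg.png",cv2.resize(b[165:205,250:360],None,fx=7,fy=7,interpolation=cv2.INTER_CUBIC))
E
```

```text
0 [[415, 365], [493, 377], [414, 372], [492, 384], [420, 396], [503, 409]]
0.05 [[414, 370], [492, 382], [413, 376], [491, 388], [420, 396], [503, 409]]
t 13.50 F [ 0.6 -0.3  1.1]  box pos(mm) [-140.8  -65.2  117.6]  zax(box) [ 0.059  0.003 -0.998] open 0.00 world [ 0.43  -0.12   0.196]
N 5 row: [0.141 0.089 0.022] [-0.001 -0.011 -0.002]  total d mm [140.6  88.2  25.6] deg [-0.2 -3.4 -0.7]
t 13.50 F [ 0.6 -0.3  1.1]  box pos(mm) [-140.8  -65.2  117.6]  zax(box) [ 0.059  0.003 -0.998] open 0.00 world [ 0.43  -0.12   0.196]
N 5 row: [0.139 0.091 0.069] [ 0.016 -0.011 -0.002]  total d mm [137.6  88.3  75.6] deg [ 4.8 -3.4 -0.5]
```

View pics/zg.png

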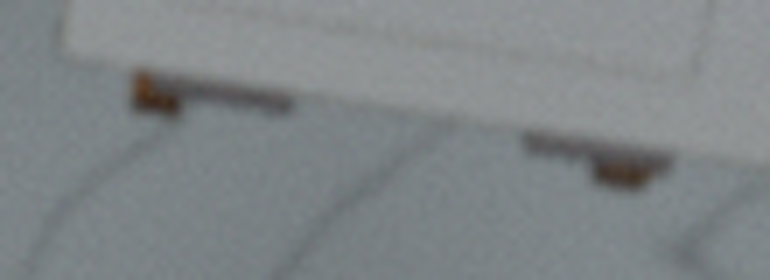

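Both front slivers match in height (zoomed rows ~95–105 and ~150–160), so the front clips agree. Next, the right end clip.

Request:
arm_command(
  motion="0.141 0.09 0.022 0.016 -0.011 -0.002 0; 0.141 0.09 0.022 0.016 -0.011 -0.002 0; 0.141 0.09 0.022 0.016 -0.011 -0.002 0; 0.141 0.09 0.022 0.016 -0.011 -0.002 0; 0.13 0.09 0.022 0.016 -0.011 -0.002 0; 0 0 0 0 0 0 0; 0 0 0 0 0 0 0",
)

```text
time_s: 14.08
eef_pos: [0.5469, -0.2341, 0.2343]
eef_rot: [-0.024, 0.964, -0.078, 0.255]
wrist_force: [-0.2, -0.0, 0.0]
opening: -0.001
```

```bash
python3 -c "
from plan import *
plan((0,-.158,.04),(5,0))
"
```

```text
t 14.08 F [-0.2 -0.   0. ]  box pos(mm) [  -4.5 -156.1   82.6]  zax(box) [-0.014  0.096 -0.995] open -0.00 world [ 0.547 -0.234  0.234]
N 2 row: [0.012 0.015 0.105] [-0.004  0.007 -0.002]  total d mm [ 5.1  6.  42.1] deg [-0.5  0.8 -0.3]
```

Request:
arm_command(
  motion="0.012 0.01 0.1 -0.004 0.007 0 0; 0.01 0.01 0.1 0 0 0 0; 0 0.007 0.066 0 0 0 0; 0 0.007 0.066 0 0 0 0; 0 0.007 0.066 0 0 0 0; 0 0.007 0.066 0 0 0 0; 0 0 0.03 0 0 0 0",
)

```text
time_s: 14.67
eef_pos: [0.5981, -0.2391, 0.1364]
eef_rot: [-0.024, 0.964, -0.08, 0.253]
wrist_force: [-1.2, 0.5, 0.1]
opening: -0.004
```

```bash
python3 -c "
from plan import *
plan((0,-.158,-.045),(5,0))
"
```

```text
t 14.67 F [-1.2  0.5  0.1]  box pos(mm) [  -9.  -151.7  -27.8]  zax(box) [-0.017  0.095 -0.995] open -0.00 world [ 0.598 -0.239  0.136]
N 1 row: [0.047 0.039 0.082] [-0.007  0.016 -0.009]  total d mm [ 9.4  7.8 16.4] deg [-0.4  1.  -0.5]
```

Request:
arm_command(
  motion="0.03 0.005 0.05 0 0.01 0 0; 0.015 0 0.03 0 0.006 0 0; 0 -0.03 0 0 0 0 0; 0 -0.03 0 0 0 0 0; 0 -0.02 0 0 0 0 0; 0 -0.015 0 0 0 0 0",
)

```text
time_s: 15.17
eef_pos: [0.615, -0.2361, 0.1285]
eef_rot: [-0.009, 0.961, -0.084, 0.264]
wrist_force: [-3.4, -7.0, 2.1]
opening: -0.004
```

```bash
python3 -c "
from plan import *
plan((0,-.136,-.045),(5,0))
"; python3 snap.py h scene
```

```text
t 15.17 F [-3.4 -7.   2.1]  box pos(mm) [   1.  -145.7  -42.7]  zax(box) [ 0.007  0.065 -0.998] open -0.00 world [ 0.615 -0.236  0.129]
N 1 row: [-0.006 -0.048  0.015] [ 0.021 -0.006 -0.009]  total d mm [-1.1 -9.5  2.9] deg [ 1.3 -0.4 -0.5]
```

View pics/scene_h.png

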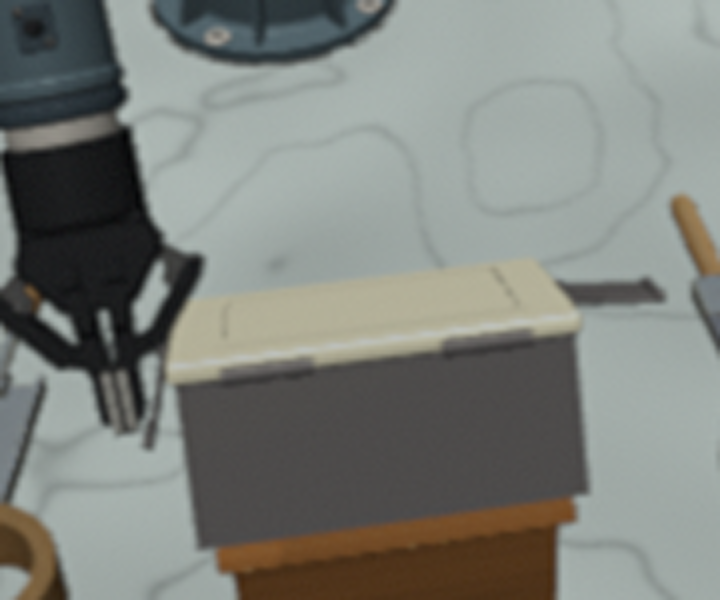

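The right clip is down but not flat (end at (150,445)). The wider finger linkage seems to bear near its hinge before the tip does. I'll turn the gripper 90° about its axis so that the flat 22 mm side faces the wall, as it did in front.

```bash
cat >> plan.py <<'E'
def tgt90(bp,tilt,s):
    P,Q=tooltgt(bp,tilt); return P,Q*R.from_euler('z',90*s,degrees=True)
def plan90(bp,tilt,s,N=None,step=.0375):
    global tooltgt
    old=tooltgt; PQ=tgt90(bp,tilt,s)
    tooltgt=lambda *a:PQ
    try: plan(bp,tilt,N,step)
    finally: tooltgt=old
E
python3 -c "
from plan import *
print(np.round(get_obs()['q'],2))
for s in (1,-1):
    plan90((0,-.175,.03),(8,0),s)
"
```

```text
[-0.7   0.22  1.89  0.53  0.66  0.69]
t 15.22 F [-7.8 -9.   6.4]  box pos(mm) [   1.4 -145.5  -42.4]  zax(box) [ 0.007  0.065 -0.998] open 0.00 world [ 0.615 -0.236  0.129]
N 13 row: [ 0.006  0.008 -0.029] [ 0.004 -0.005  0.115]  total d mm [ -0.7  24.7 -74.2] deg [ 3.  -3.7 89.5]
t 15.22 F [-7.8 -9.   6.4]  box pos(mm) [   1.4 -145.5  -42.4]  zax(box) [ 0.007  0.065 -0.998] open 0.00 world [ 0.615 -0.236  0.129]
N 14 row: [-0.006  0.006 -0.027] [ 0.004  0.004 -0.108]  total d mm [ -0.7  24.7 -74.2] deg [  3.7   3.  -90.4]
```

Request:
arm_command(
  motion="0 0.06 0 0 0 0 0; 0 0.1 -0.05 0 0 0 0; 0 0 -0.15 0 0 0 0; 0 0 -0.15 0 0 -0.11 0; 0 0 0 0 0 -0.115 0; 0 0 0 0 0 -0.115 0; 0 0 0 0 0 -0.115 0; 0 0 0 0 0 -0.115 0; 0 0 0 0 0 -0.115 0; 0 0 0 0 0 -0.115 0",
)

```text
time_s: 16.05
eef_pos: [0.568, -0.2661, 0.1859]
eef_rot: [0.101, 0.908, 0.327, 0.241]
wrist_force: [0.4, 0.2, 0.8]
opening: -0.0
```

```bash
python3 -c "
from plan import *
print(np.round(get_obs()['q'],2))
plan90((0,-.185,.01),(6,0),-1)
"
```

```text
[-0.81  0.08  1.92  0.5   0.81 -0.22]
t 16.05 F [0.4 0.2 0.8]  box pos(mm) [  -5.7 -183.7   27.4]  zax(box) [ 0.     0.066 -0.998] open -0.00 world [ 0.568 -0.266  0.186]
N 6 row: [-0.     0.005  0.014] [ 0.002  0.006 -0.114]  total d mm [ 1.9  5.9 17.3] deg [  0.8   2.1 -41. ]
```

Request:
arm_command(
  motion="0 0.005 0.014 0.002 0.006 -0.114 0; 0 0.005 0.014 0.002 0.006 -0.114 0; 0 0.005 0.014 0.002 0.006 -0.114 0; 0 0.005 0.014 0.002 0.006 -0.114 0; 0 0.005 0.014 0.002 0.006 -0.114 0; 0 0.005 0.014 0.002 0.006 -0.114 0; 0 0 0 0 0 0 0; 0 0 0 0 0 0 0",
)

```text
time_s: 16.72
eef_pos: [0.5775, -0.2671, 0.1691]
eef_rot: [0.166, 0.722, 0.641, 0.202]
wrist_force: [-0.1, 0.0, 0.7]
opening: 0.004
```

```bash
python3 -c "
from plan import *
print(np.round(get_obs()['q'],2))
plan90((0,-.165,-.045),(6,0),-1)
"
```

```text
[-0.82  0.14  1.89  0.54  0.83 -1.01]
t 16.72 F [-0.1  0.   0.7]  box pos(mm) [  -5.8 -183.     8.1]  zax(box) [-0.006  0.11  -0.994] open 0.00 world [ 0.577 -0.267  0.169]
N 2 row: [0.03  0.016 0.137] [-0.003 -0.003  0.016]  total d mm [11.8  6.5 54.7] deg [-0.3 -0.3  1.9]
```

Request:
arm_command(
  motion="0 0.011 0.09 0 0 0.008 0; 0 0.011 0.09 0 0 0.008 0; 0.02 0.01 0.08 0 0 0 0; 0.04 0 0 0 0 0 0; 0.04 0 0 0 0 0 0; 0.04 0 0 0 0 0 0; 0.02 0 0 0 0 0 0",
)

```text
time_s: 17.3
eef_pos: [0.6127, -0.2339, 0.13]
eef_rot: [0.163, 0.735, 0.626, 0.204]
wrist_force: [0.1, -0.1, 0.9]
opening: -0.001
```

```bash
python3 -c "
from plan import *
plan90((0,-.132,-.045),(6,0),-1)
"
```

```text
t 17.30 F [ 0.1 -0.1  0.9]  box pos(mm) [  -0.6 -144.   -40.1]  zax(box) [-0.006  0.108 -0.994] open -0.00 world [ 0.613 -0.234  0.13 ]
N 1 row: [0.057 0.003 0.031] [-0.005 -0.003 -0.006]  total d mm [11.4  0.6  6.2] deg [-0.3 -0.2 -0.3]
```

Request:
arm_command(
  motion="0.02 0 0.015 0 0 0 0; 0.02 0 0.015 0 0 0 0; 0.02 0 0 0 0 0 0; 0.015 0 0 0 0 0 0; 0.015 0 0 0 0 0 0; 0.015 0 0 0 0 0 0; 0.015 0 0 0 0 0 0",
)

```text
time_s: 17.88
eef_pos: [0.6179, -0.2207, 0.1287]
eef_rot: [0.174, 0.736, 0.624, 0.197]
wrist_force: [-1.7, -10.3, -5.9]
opening: -0.001
```

```bash
python3 -c "
from plan import *
plan90((0,-.132,-.045),(6,0),-1)
"; python3 snap.py i scene
```

```text
t 17.88 F [ -1.7 -10.3  -5.9]  box pos(mm) [   1.1 -130.   -42.5]  zax(box) [ 0.002  0.081 -0.997] open -0.00 world [ 0.618 -0.221  0.129]
N 1 row: [-0.011 -0.006  0.011] [ 0.002  0.022 -0.004]  total d mm [-2.2 -1.1  2.3] deg [ 0.1  1.3 -0.2]
```

View pics/scene_i.png

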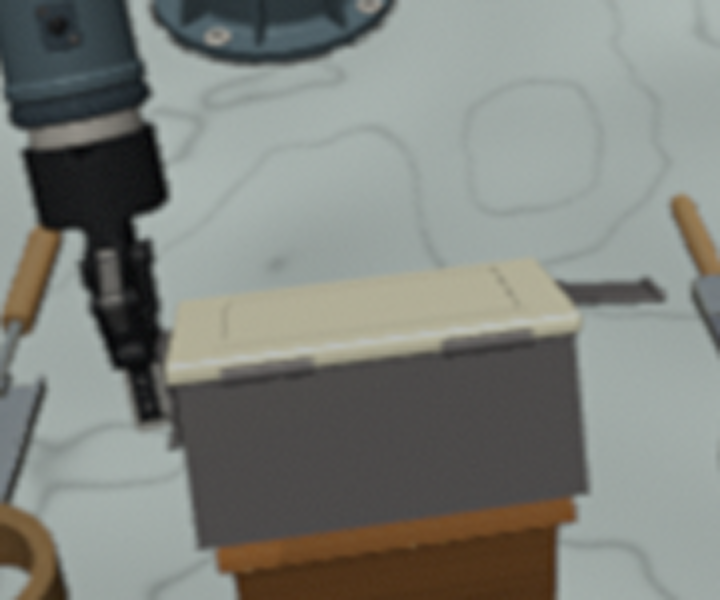

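The right clip now lies against the wall at (178,420). One firmer push, retreat, and check.

Request:
arm_command(
  motion="0.02 0 0.01 0 0.01 0 0; 0.02 0 0.01 0 0.01 0 0; 0.02 0 0 0 0 0 0",
)

```text
time_s: 18.18
eef_pos: [0.6206, -0.221, 0.1283]
eef_rot: [0.176, 0.735, 0.624, 0.198]
wrist_force: [-3.4, -14.6, -10.3]
opening: -0.002
```

```bash
python3 -c "
from plan import *
plan90((0,-.132,-.045),(6,0),-1)
"
```

```text
t 18.18 F [ -3.4 -14.6 -10.3]  box pos(mm) [   3.2 -129.8  -44.2]  zax(box) [ 0.008  0.081 -0.997] open -0.00 world [ 0.621 -0.221  0.128]
N 1 row: [-0.011 -0.016  0.003] [ 0.007  0.022 -0.003]  total d mm [-2.2 -3.2  0.6] deg [ 0.4  1.3 -0.2]
```

Request:
arm_command(
  motion="-0.05 0 0 0 0 0 0; -0.1 0 0 0 0 0 0; -0.1 0 -0.05 0 0 0 0; 0 0 -0.15 0 0 0 0; 0 0 -0.2 0 0 0 0; 0 0 -0.2 0 0 0 0; 0 0 -0.2 0 0 0 0; 0 0 -0.15 0 0 0 0; 0 0 0 0 0 0 0",
)

```text
time_s: 18.93
eef_pos: [0.5105, -0.2714, 0.2926]
eef_rot: [0.173, 0.737, 0.623, 0.198]
wrist_force: [-0.5, -1.6, 0.9]
opening: -0.003
```

```bash
python3 snap.py j scene top; python3 clipq.py scene j r; python3 clipq.py top j r;  python3 -c "
from plan import *
plan90((0,.16,.12),(-6,0),-1)
"
```

```text
0 [[176, 452], [179, 428], [168, 453], [172, 429], [162, 356], [166, 336]]
0.05 [[170, 452], [174, 429], [163, 453], [167, 429], [162, 356], [166, 336]]
0.1 [[165, 453], [169, 429], [158, 453], [162, 429], [162, 356], [166, 336]]
0.15 [[160, 453], [164, 429], [153, 453], [158, 429], [162, 356], [166, 336]]
0.2 [[155, 453], [159, 429], [148, 452], [153, 429], [162, 356], [166, 336]]
0.3 [[145, 452], [150, 428], [138, 451], [143, 427], [162, 356], [166, 336]]
0.5 [[125, 447], [131, 423], [119, 445], [125, 421], [162, 356], [166, 336]]
0 [[593, 210], [575, 288], [601, 211], [582, 289], [611, 232], [592, 315]]
0.05 [[599, 211], [580, 289], [606, 212], [587, 290], [611, 232], [592, 315]]
0.1 [[604, 211], [585, 290], [611, 213], [592, 291], [611, 232], [592, 315]]
0.15 [[609, 212], [590, 291], [616, 214], [598, 292], [611, 232], [592, 315]]
0.2 [[614, 213], [596, 292], [621, 215], [603, 293], [611, 232], [592, 315]]
0.3 [[625, 215], [606, 294], [632, 217], [613, 295], [611, 232], [592, 315]]
0.5 [[645, 220], [626, 299], [652, 221], [632, 300], [611, 232], [592, 315]]
t 19.03 F [ 0.5  0.5 -1.6]  box pos(mm) [  -2.8 -198.1  143.7]  zax(box) [-0.001  0.086 -0.996] open -0.00 world [ 0.511 -0.27   0.288]
N 10 row: [0.179 0.001 0.012] [-0.    -0.018 -0.001]  total d mm [ 3.548e+02 -3.000e-01  5.450e+01] deg [ -0.1 -11.   -0.5]
```

View pics/scene_j.png

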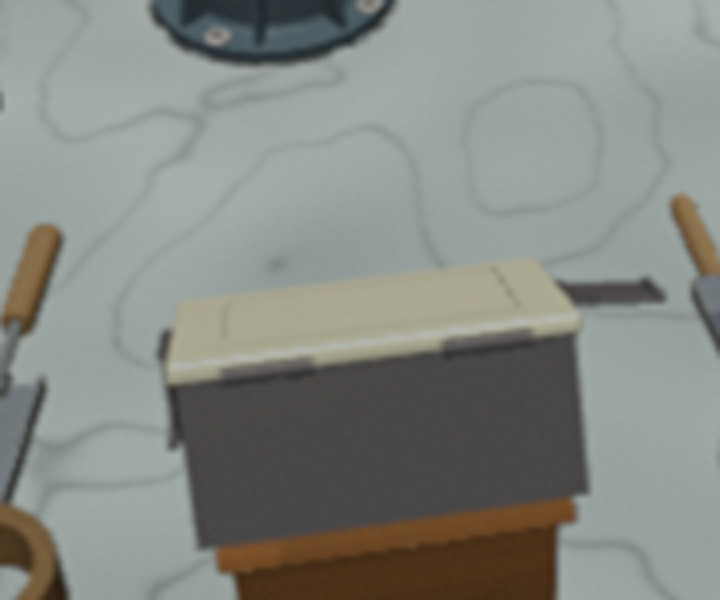

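View pics/top_j.png

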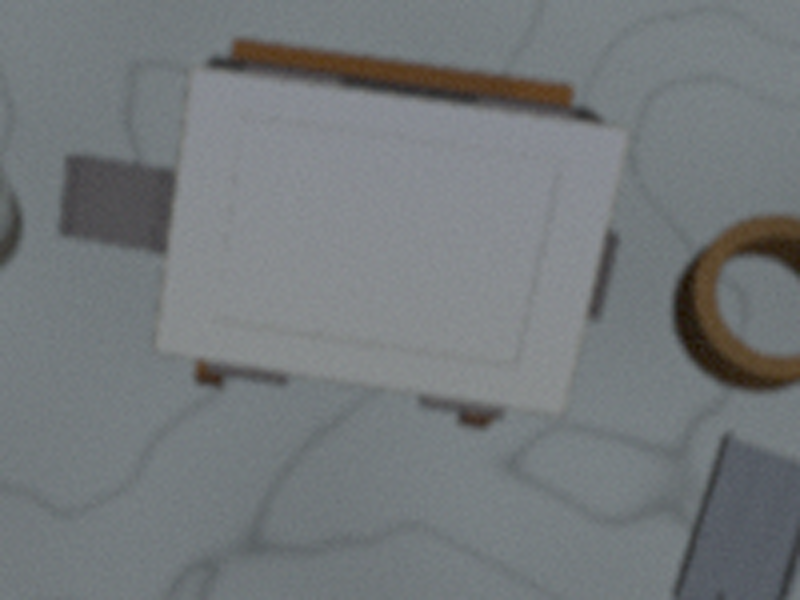

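The right clip is flat: its end at (171,447) matches the angle-0 prediction (168,453). Now the left clip, going over the top of the box.

Request:
arm_command(
  motion="0.185 0 0 0 -0.018 0 0; 0.185 0 0 0 -0.018 0 0; 0.185 0 0 0 -0.018 0 0; 0.185 0 0 0 -0.018 0 0; 0.185 0 0.01 0 -0.018 0 0; 0.185 0 0.01 0 -0.018 0 0; 0.185 0 0.01 0 -0.018 0 0; 0.18 0 0.01 0 -0.018 0 0; 0.15 0 0.01 0 -0.018 0 0; 0.05 0 0 0 -0.018 0 0",
)

```text
time_s: 19.87
eef_pos: [0.5776, 0.0709, 0.2673]
eef_rot: [0.224, 0.757, 0.602, 0.122]
wrist_force: [-0.2, -1.5, -0.7]
opening: -0.001
```

```bash
python3 -c "
from plan import *
print(np.round(get_obs()['q'],2))
plan90((0,.158,.05),(-6,0),-1)
"
```

```text
[ 0.03 -0.1   1.91 -0.27  0.88  0.39]
t 19.87 F [-0.2 -1.5 -0.7]  box pos(mm) [ -9.7 149.4 123.7]  zax(box) [-0.018 -0.106 -0.994] open -0.00 world [0.578 0.071 0.267]
N 2 row: [0.041 0.026 0.181] [-0.009  0.001 -0.008]  total d mm [16.5 10.8 72.2] deg [-1.   0.1 -0.9]
```

Request:
arm_command(
  motion="0.03 0.02 0.12 -0.006 0 -0.005 0; 0.03 0.02 0.12 -0.006 0 -0.005 0; 0.02 0.013 0.12 -0.003 0 0 0; 0 0 0 0 0 0 0",
)

```text
time_s: 20.2
eef_pos: [0.6228, 0.0823, 0.1977]
eef_rot: [0.226, 0.748, 0.612, 0.124]
wrist_force: [-0.5, -0.8, -0.9]
opening: 0.002
```

```bash
python3 -c "
from plan import *
plan90((0,.158,-.042),(-6,0),-1)
"
```

```text
t 20.20 F [-0.5 -0.8 -0.9]  box pos(mm) [ -7.8 168.8  42.3]  zax(box) [-0.011 -0.099 -0.995] open 0.00 world [0.623 0.082 0.198]
N 3 row: [-0.004  0.014  0.141] [-0.004 -0.002  0.003]  total d mm [-2.5  8.8 84.8] deg [-0.6 -0.3  0.6]
```

Request:
arm_command(
  motion="-0.04 0.014 0.05 -0.004 0 0.003 0; -0.02 0.014 0.06 -0.004 0 0.003 0; 0 0.01 0.06 0 0 0 0; 0 0.01 0.066 0 0 0 0; 0 0 0.066 0 0 0 0; 0 0 0.066 0 0 0 0; 0 0 0.05 0 0 0 0; 0 0 0.02 0 0 0 0",
)

```text
time_s: 20.87
eef_pos: [0.6637, 0.0557, 0.1159]
eef_rot: [0.222, 0.748, 0.613, 0.121]
wrist_force: [-0.3, 1.1, 0.2]
opening: 0.0
```

```bash
python3 -c "
from plan import *
plan90((0,.131,-.045),(-6,0),-1)
"; python3 snap.py k scene
```

```text
t 20.87 F [-0.3  1.1  0.2]  box pos(mm) [ -9.7 150.1 -51.1]  zax(box) [-0.021 -0.099 -0.995] open 0.00 world [0.664 0.056 0.116]
N 1 row: [-0.099  0.047 -0.022] [-0.02  -0.006  0.012]  total d mm [-19.8   9.3  -4.4] deg [-1.2 -0.3  0.7]
```

View pics/scene_k.png

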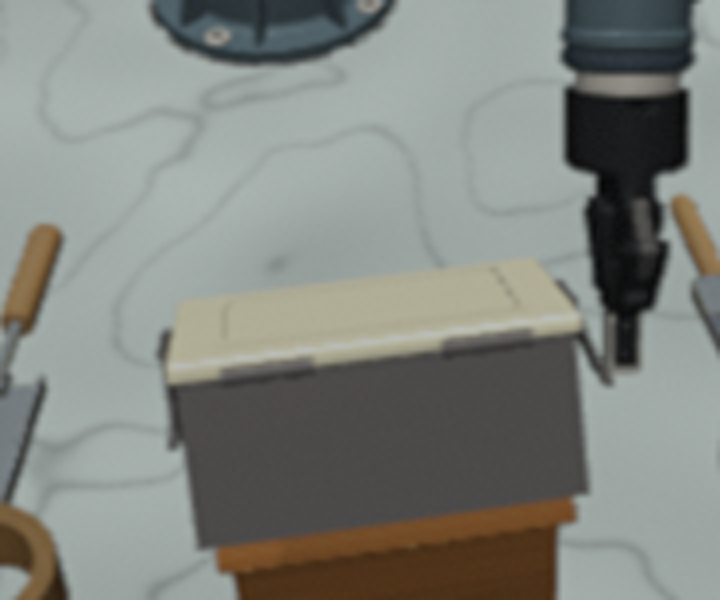

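The left clip has folded to about 0.4 rad (end at (608,380)), with the finger outside it. Pushing it inward.

Request:
arm_command(
  motion="-0.02 0.02 -0.02 -0.01 -0.003 0.005 0; -0.03 0.02 0 -0.01 0 0.005 0; -0.025 0.005 0 0 0 0 0; -0.02 0 0 0 0 0 0; -0.02 0 0 0 0 0 0; -0.015 0 0 0 0 0 0; -0.015 0 0 0 0 0 0; -0.015 0 0 0 0 0 0",
)

```text
time_s: 21.58
eef_pos: [0.6623, 0.0351, 0.1266]
eef_rot: [0.226, 0.748, 0.608, 0.137]
wrist_force: [8.1, 15.9, -6.7]
opening: 0.002
```

```bash
python3 -c "
from plan import *
plan90((0,.13,-.045),(-6,0),-1)
"
```

```text
t 21.58 F [ 8.1 15.9 -6.7]  box pos(mm) [ -2.3 129.6 -43. ]  zax(box) [ 0.006 -0.081 -0.997] open 0.00 world [0.662 0.035 0.127]
N 1 row: [0.003 0.011 0.01 ] [ 0.006 -0.022 -0.001]  total d mm [0.6 2.3 2. ] deg [ 0.3 -1.3 -0.1]
```

Request:
arm_command(
  motion="-0.018 0 0.01 0 -0.01 0 0; -0.018 0 0 0 0 0 0",
)

```text
time_s: 21.75
eef_pos: [0.6629, 0.0349, 0.1263]
eef_rot: [0.228, 0.748, 0.608, 0.139]
wrist_force: [8.9, 20.6, -8.0]
opening: 0.001
```

Request:
arm_command(
  motion="0.05 0 0 0 0 0 0; 0.1 0 0 0 0 0 0; 0.06 0 -0.05 0 0 0 0; 0 0 -0.15 0 0 0 0; 0 0 -0.2 0 0 0 0; 0 0 -0.2 0 0 0 0; 0 0 -0.2 0 0 0 0; 0 0 -0.2 0 0 0 0; 0 0 -0.1 0 0 0 0; 0 0 0 0 0 0 0",
)

```text
time_s: 22.58
eef_pos: [0.559, 0.1143, 0.3214]
eef_rot: [0.227, 0.748, 0.608, 0.14]
wrist_force: [1.3, -0.3, 0.3]
opening: -0.001
```

```bash
python3 snap.py l scene top; python3 clipq.py scene l l;  python3 -c "
from plan import *
plan((0,.2,.16),(-6,0))
import cv2
for n in ('scene','top'):
    c=np.load(n+'_l.npz')['img'][:,:,::-1]; cv2.imwrite(f'pics/{n}_lfull.png',cv2.resize(c,(768,576)))
    for t in ('jar','tape','brush','trowel'): print(n,t,[(np.round(d['box'],1).tolist(),round(d['conf'],2)) for d in search_frame(n,t)[:1]])
"
```

```text
0 [[579, 396], [565, 375], [586, 395], [571, 375], [570, 303], [556, 286]]
0.05 [[584, 395], [569, 375], [590, 394], [576, 373], [570, 303], [556, 286]]
0.1 [[588, 394], [574, 374], [595, 393], [580, 372], [570, 303], [556, 286]]
0.15 [[593, 393], [578, 373], [599, 391], [584, 371], [570, 303], [556, 286]]
0.2 [[597, 392], [582, 371], [604, 389], [589, 369], [570, 303], [556, 286]]
0.3 [[606, 388], [591, 368], [612, 385], [597, 365], [570, 303], [556, 286]]
0.5 [[623, 379], [607, 359], [628, 375], [612, 355], [570, 303], [556, 286]]
t 22.68 F [ 0.4 -0.3 -0.6]  box pos(mm) [ -7.3 188.1 179.8]  zax(box) [ 0.006 -0.08  -0.997] open 0.00 world [0.559 0.114 0.317]
N 14 row: [ 0.006 -0.002  0.007] [-0.001 -0.002  0.107]  total d mm [13.5  7.1 18.9] deg [-0.8 -1.3 89.8]
scene jar [([301.9, 213.9, 329.8, 258.0], 0.79)]
scene tape [([88.9, 253.4, 136.4, 302.1], 0.71)]
scene brush [([289.4, 180.7, 310.0, 224.5], 0.59)]
scene trowel [([96.4, 187.2, 136.8, 255.8], 0.56)]
top jar [([190.8, 117.8, 227.1, 156.1], 0.77)]
top tape [([387.9, 139.2, 436.9, 181.5], 0.73)]
top brush [([186.4, 172.7, 211.1, 244.3], 0.82)]
top trowel [([379.3, 195.3, 425.8, 300.9], 0.86)]
```

View pics/scene_l.png

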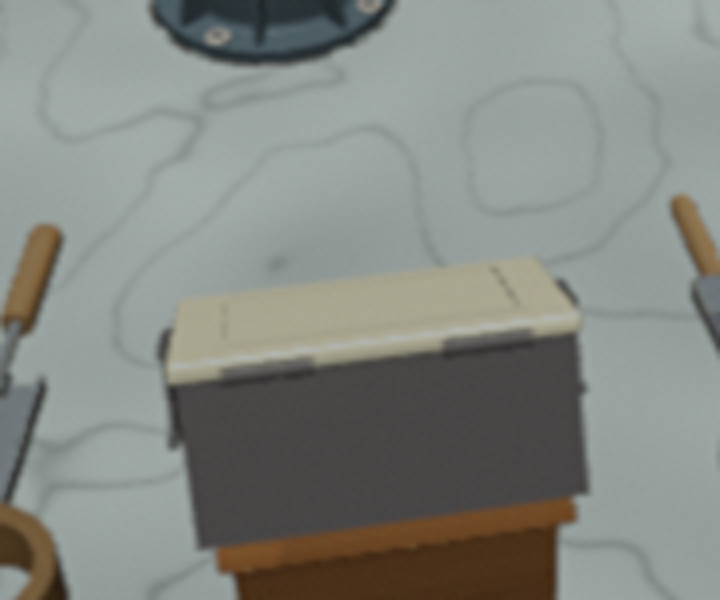

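View pics/top_l.png

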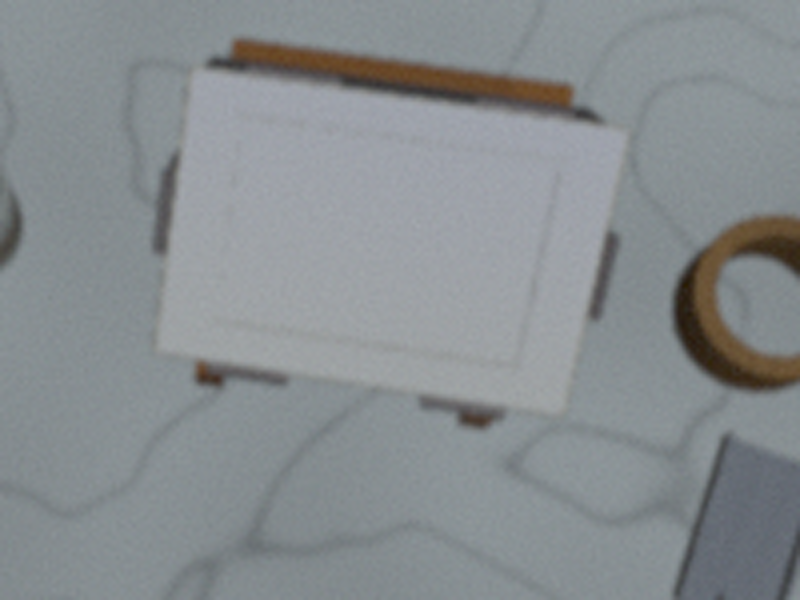

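All four clips show as slivers and the bystanders are in place. The lid's front edge in this picture may sit a hair higher than right after pressing, so I'll measure that.

```bash
python3 - <<'E'
import numpy as np,cv2
from model import *
im={t:cv2.GaussianBlur(np.load(f"scene_{t}.npz")["img"].astype(np.float32).mean(2),(3,3),0) for t in "dfhjl"}
for t,a in im.items():
    out=[]
    for u in (215,222,230,238):   # columns between clips
        col=a[185:208,u]; g=np.gradient(col); i=int(np.argmax(np.abs(g)))
        w=np.abs(g[max(0,i-2):i+3]); out.append(185+((np.arange(max(0,i-2),i+3)[:len(w)])*w).sum()/w.sum())
    # static check: box lower edge rows
    st=[]
    for u in (190,210,230):
        col=a[245:275,u]; g=np.abs(np.gradient(col)); i=int(np.argmax(g)); w=g[i-2:i+3]; st.append(245+(np.arange(i-2,i+3)*w).sum()/w.sum())
    print(t,np.round(out,2),np.round(st,2))
E
python3 - <<'E'
import numpy as np,cv2
ims=[cv2.resize(np.load(f"scene_{t}.npz")["img"][190:232,155:270,::-1],None,fx=6.5,fy=6.5,interpolation=cv2.INTER_CUBIC) for t in "dl"]
cv2.imwrite("pics/cmp.png",np.vstack(ims))
E
```

```text
d [198.32 190.92 189.94 195.74] [270.47 267.55 265.05]
f [198.25 199.42 197.2  206.59] [270.47 267.49 265.04]
h [198.35 199.67 197.2  206.62] [270.12 267.5  265.  ]
j [198.12 199.68 197.19 206.56] [270.47 267.57 265.04]
l [198.13 199.67 197.08 198.02] [270.11 267.57 265.02]
```

View pics/cmp.png

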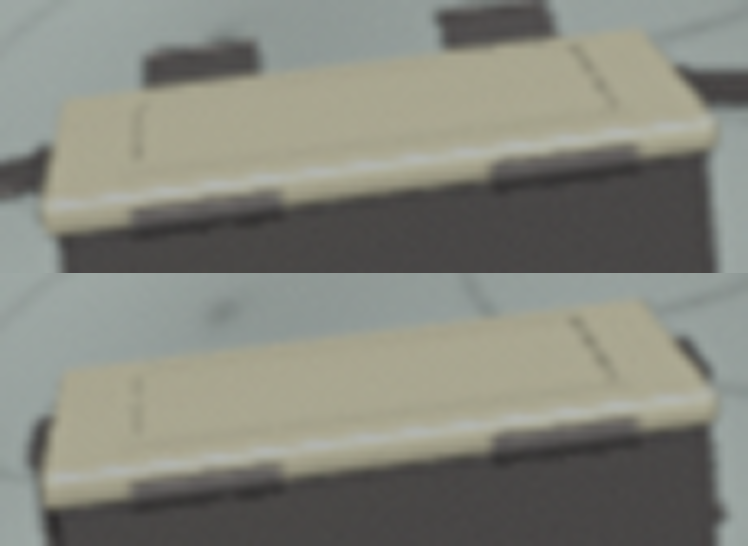

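```bash
python3 - <<'E'
import numpy as np,cv2
from plan import *
g={t:np.load(f"scene_{t}.npz")["img"].astype(np.float32).mean(2) for t in "dfjl"}
def sh(t,r):
    y0,y1,x0,x1=r; (dx,dy),c=cv2.phaseCorrelate(g["f"][y0:y1,x0:x1].copy(),g[t][y0:y1,x0:x1].copy(),cv2.createHanningWindow((x1-x0,y1-y0),cv2.CV_32F)); return round(dx,2),round(dy,2),round(c,2)
for t in "djl":
    print(t,"lid front edge",sh(t,(188,206,200,222)),"corner FL",sh(t,(188,204,226,258)),"box bottom",sh(t,(250,280,170,270)))
pp=p.copy(); c=np.load("scene_l.npz")
for a in (0,.01,.02): pp[3]=a; print(a,proj(c,model(pp))[2:4])
E
```

```text
d lid front edge (0.42, 0.06, 0.84) corner FL (0.62, -0.21, 0.71) box bottom (-0.18, 0.07, 0.91)
j lid front edge (0.19, 0.09, 0.84) corner FL (-0.02, 0.19, 0.98) box bottom (0.14, 0.03, 0.97)
l lid front edge (0.14, -0.01, 0.79) corner FL (-0.31, 0.13, 0.99) box bottom (-0.04, 0.03, 0.98)
0 [[163.80193676 205.35413577]
 [253.45045429 194.02331316]]
0.01 [[163.71632059 204.74806607]
 [253.39811151 193.4308321 ]]
0.02 [[163.63040682 204.14325486]
 [253.34676809 192.83942311]]
```

The lid has not moved since pressing (image shifts ≤ 0.2 px ≈ 0.003 rad). The arm is clear, so I'm handing in.

```bash
python3 -c "
from bench import *
print(get_obs()['time_s'], hand_in())"
```

```text
the job is handed in; nothing more can be done
23.0833 None
```

The lid is shut and all four clips look flat against the box. However, one reading broke the 120 N wrist-force limit, so the job may be judged failed. I handed it in at 23.1 s with the arm clear of everything.

**What I did:** I pressed the lid shut first, then flipped the clips in the order front-left, front-right, right, left. The tool leaned as the box does. For the two end clips I turned the gripper 90°, because its wider side kept the right clip from going flat.

**Last checks:**
- **Lid:** it did not move after pressing. Picture shifts stayed within 0.2 px, about 0.003 rad.
- **End clips:** their ends lie within about 2 px of where a fully flat clip should show. The tool stopped at nearly the same depth on both sides (box y = +129.6 and -129.8 mm), with 18–24 N on the last pushes.
- **Front clips:** no camera sees the front wall, so these rest on indirect signs. Both stopped the tool at box x ≈ -95.5 mm, on pushes of about 10–25 N, and from above both show the same thin sliver under the lid.
- **Bystanders:** the jar, tape, brush and trowel are within 2–6 px of where they started, which I take as detector scatter. I saw no contact with them.

**What went wrong:**
- **Wrist force:** when the lid reached its stop, I was stepping too coarsely. The wrist force read [-104, 19, 119] N, about 159 N in total. I backed off at once and used much smaller steps afterwards.
- **First lid approach:** I came down just in front of the open lid, nudged its edge slightly, and went back up before pressing it properly.

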